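Load the tool stack on the bench spindle

TASK

Load the bare bench spindle for pattern work. Take the parts out of the plywood tray and put them on the spindle in this order from the bottom up: the thick spacing collar, the cutter block, the ball-bearing guide ring, the thin spacing collar, and last the top cap over the spindle's end. Lower each one gently down the spindle, without letting it drop, until it sits flat on what is beneath it, and leave the spanner and the push stick where they lie.

Things in the scene. Friction and masses are not known exactly. Their poses are not given: they have to be found in the camera images.
- spindle_seat (a point): the centre of the seat on which the stack begins: the top of a dark steel shoulder, 36 mm in diameter, 6 mm above the plate (14 mm above the bench). From this point the polished steel spindle rises along +z: 16 mm in diameter up to 61 mm above the seat, then tapering to 6 mm at its end, 71 mm above the seat. Fixed; it does not turn.
- spindle_plate: the steel plate that carries the spindle, 200 (x) by 260 (y) by 8 mm, screwed flat on the bench; origin at the centre of its underside, on the spindle's axis, z up. Beyond the shoulder its top is flat and clear. It may stand to the left or to the right, with the tray on the other side.
- tray: plywood tray, 225 (x) by 325 (y) mm outside, walls 8 mm thick and 22 mm high, floor 8 mm thick (inner floor 8 mm above the bench); origin at the centre of its underside. Fixed.
- thick_collar: thick spacing collar: plain steel ring 36 mm in outer diameter, 24 mm high, bore 20 mm. Origin at the centre of its underside, z along the bore, up. About 0.13 kg. In the tray at the start, upright, anywhere among the five.
- cutter_block: cutter block: aluminium disc 56 mm in diameter, 18 mm high, bore 20 mm, with two dark gullets and steel knives on opposite sides at its own +y and -y, where the knives stand 2 mm out of the rim; the rim is smooth all round else (grip it across its x axis, or up to 45 degrees from that). Origin at the centre of its underside, z up. About 0.16 kg. In the tray at the start, upright, anywhere among the five.
- guide_bearing: ball-bearing guide ring: steel ring 48 mm in outer diameter, 12 mm high, bore 20 mm, with a black shield ring on its face. It is rigid here, the races do not turn. Origin at the centre of its underside, z up. About 0.12 kg. In the tray at the start, upright, anywhere among the five.
- thin_collar: thin spacing collar: plain steel ring 36 mm in outer diameter, 9 mm high, bore 20 mm. Origin at the centre of its underside, z up. About 0.05 kg. In the tray at the start, upright, anywhere among the five.
- top_cap: top cap: dark steel cap, closed above with a hexagon socket in its top, 24 mm high: a flange 38 mm in diameter and 6 mm high, above it a knurled head 30 mm in diameter (grip that). Underneath a blind bore 20 mm wide and 14 mm deep takes the spindle's end; its screw is tightened later, not in this job. Origin at the centre of its underside, z up. About 0.09 kg. In the tray at the start, upright, anywhere among the five.
- spanner: bystander: steel open-ended spanner 190 mm long lying on the bench beyond the plate and the tray; origin at the middle of its underside, x along it. Leave it.
- push_stick: bystander: wooden push stick about 280 mm long and 18 mm thick lying on the bench beyond the plate and the tray; origin near its middle, on the underside, x along it. Leave it.

How it is judged:
By the outcome, as a careful person would: the job done as asked, in the order asked, and still so for the second after the job is handed in, with the robot touching nothing.
It also fails if it takes over 104 s, if anything falls off the work surface, if the arm or the gripper's body presses on something with over 40 N, if the wrist force passes 120 N, or if a joint passes its speed limit or range.

ROBOT

A 6-joint arm with a two-finger parallel gripper is mounted at the origin on the work surface. World frame = base frame: x ahead of the robot, y to its left, z up, the work surface at z = 0. Lengths are in m, angles in rad, forces in N, time in s.
With the tool pointing down it reaches from about 0.25 to 0.775 m from the base axis. Payload 4 kg.
Tool frame: the origin (TCP) lies between the finger pads; the fingertips stand 14 mm ahead of it and the grasp point (between the pads) lies 5 mm behind it (robot.tips_ahead is the distance from the TCP to the fingertips, in m); z points along the fingers, y is the direction in which the jaws open and shut (so a half turn about z gives the same grasp; the last joint's range is limited). The gripper opens to 94 mm and grips with 3 to 60 N. Pads are 16 mm wide; open, the fingers measure 119 mm over their backs; the gripper's body (75 mm by 177 mm) begins 78 mm behind the grasp point.
Start: joints at [-1.224, 0.087, 1.371, -0, 1.684, -0.103], TCP at [0.239, -0.495, 0.22] pointing down, gripper open.
Joint ranges: [-3.1, 3.1], [-0.76, 2.03], [0.27, 2.55], [-1.08, 4.22], [0.17, 2.65], [-2.57, 2.57]. Speed limits (rad/s): [2.79, 2.79, 3.14, 3.14, 3.14, 3.14].

INTERFACE

Orientations are given as [roll, pitch, yaw] about the fixed x, y, z axes, in that order (R = Rz(yaw) Ry(pitch) Rx(roll)).
In Python, from bench import robot, optics, job gives the robot as it stands.
- The arm moves only by the tool apply_moves, never from a script. Its argument "moves" is a list of rows, each a list of 3 entries, a list of its own where there are three numbers: the shift along the tool's x, y, z in cm, then the turn, a rotation vector about the tool's x, y, z in rad, then the opening, from 0 (shut) to 1 (fully open). In form: [[[tx, ty, tz], [rx, ry, rz], grip], ...]. A call has exactly 10 rows; each row is the pose to reach, as a shift and turn from the pose commanded when the call began, along the tool's axes at that moment; what a row does not reach only later rows make up. A row lasts 1/12 s, in which the tool goes at most 41.7 mm and 7.16 degrees, less where a joint would pass 70% of its speed; a pose out of reach is approached as far as the arm can. A call with a gripper value outside its range is refused whole. The fingers move at their own pace and stop on an object; the grip force is fixed at half the most. Time passes only in rows, so rows that repeat a pose let the fingers close, or fill a call up. It gives the time, the measured TCP pose, the force and the opening at its end, in the units of the state.
- robot.get_obs(): the state, without advancing time (a new reading comes with each control period).
- optics.snapshot(name): name is "scene" or "top" or "wrist"; returns the picture (384x512x3 uint8, red, green, blue); there is no depth.
- optics.get_calibration(name): a dict with "fx", "fy", "cx", "cy" (pixels), "rvec" (rotation vector, rad) and "tvec" (3), from world to camera coordinates, as OpenCV has them. Camera axes: x right, y down, z forward; pixel columns grow to the right and rows downward; lengths in m; the calibration is good to about 2 mm. A picture is of the moment at which its call begins: read the wrist's pose just before it. get_calibration takes no time and is no camera call; for the wrist camera it gives the pose at the moment of the call.
- job.close_job(): hands the job in, once; it reports no verdict.
The state is a dict: "time": time; "joint_positions": joint angles; "qvel": joint speeds; "joint_torque": joint torques, N m; "tool_pos": TCP position; "ee_rot": TCP orientation; "wrist_force": force on the tool from outside, world axes, zero at the start; "wrist_torque": the same for the moment, N m; "width": finger opening in m.
Only numpy, scipy, OpenCV 4.12 (cv2) and the standard library are available. Lean on these libraries where they do the work, as an engineer would, in place of code of your own. Each camera call takes 0.05 s, during which the arm holds its last target.

## Working session

There is one attempt and no reset: what is moved stays moved. The work goes in short steps, Python scripts to look and compute and a tool call to move; the robot and the scene stay as the last step left them, time stands still between calls to the robot, and variables do not carry over. Pictures are saved under pics/ and viewed, and the job is handed in when it is done.

Besides the shell and the picture viewer there is one more tool, called after "Call:" as a command line: name --argument value ..., lists and objects as JSON in quotes. apply_moves: Moves the arm, as the interface text tells. Its arguments: {"type":"object","properties":{"moves":{"type":"array"}},"required":["moves"]}

```bash
ls; mkdir -p pics; python3 - <<'E'
from bench import robot, optics, job
import cv2
print(robot.get_obs())
for n in ("scene","top","wrist"):
    c=optics.get_calibration(n); print(n,c)
    im=optics.snapshot(n); cv2.imwrite(f"pics/{n}0.png",im[:,:,::-1])
E
```

```text
pics
{'time': 0.0, 'joint_positions': array([-1.22410928e+00,  8.79300466e-02,  1.37223236e+00,  2.82482196e-05,
        1.68356927e+00, -1.03139113e-01]), 'qvel': array([ 0.00026804, -0.00089019, -0.00037517,  0.00010561,  0.00089694,
        0.00094109]), 'joint_torque': array([-7.77727873e-04, -3.40186930e+01, -3.02426684e+01,  7.14186486e-02,
        3.29769740e-02, -1.60724262e-04]), 'tool_pos': array([ 0.23895777, -0.49481809,  0.21832887]), 'ee_rot': array([-3.13946789e+00, -2.48151998e-04,  4.49829044e-01]), 'wrist_force': array([ 0.09817319, -0.09065942, -0.3690658 ]), 'wrist_torque': array([ 0.00851238,  0.03570636, -0.01986827]), 'width': 0.09440208268905641}
scene {'fx': 446.0503909017715, 'fy': 446.0503909017715, 'cx': 263.7791610003856, 'cy': 190.0921245675919, 'rvec': array([ 1.57039764,  2.25263124, -0.64627121]), 'tvec': array([ 0.1878557 , -0.44653382,  1.3661973 ])}
top {'fx': 449.2956441889032, 'fy': 449.2956441889032, 'cx': 256.68151083726656, 'cy': 190.15703621557788, 'rvec': array([ 2.13577369, -2.13183653,  0.19328113]), 'tvec': array([-7.35687210e-05,  5.92863256e-01,  1.09690806e+00])}
wrist {'fx': 291.9394789498254, 'fy': 291.9394789498254, 'cx': 255.1513624016738, 'cy': 195.86009653530348, 'rvec': array([-2.45033944,  1.53807141,  0.22052817]), 'tvec': array([-0.55026079, -0.02942961,  0.39144231])}
```

View pics/scene0.png

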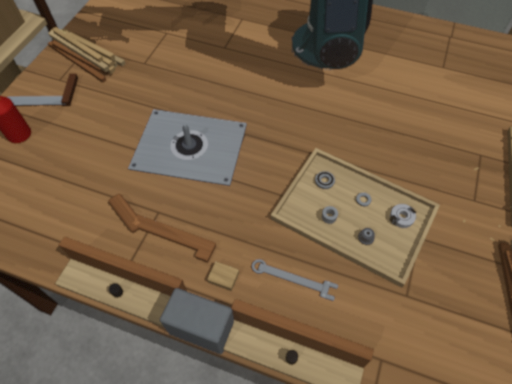

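View pics/top0.png

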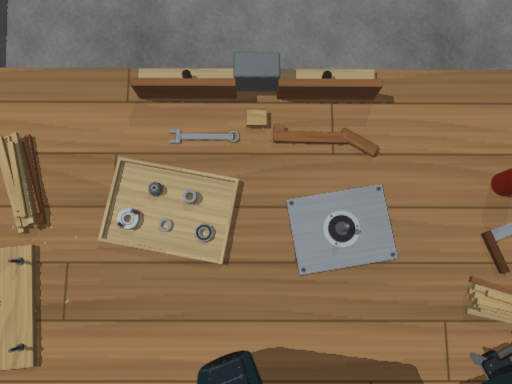

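View pics/wrist0.png

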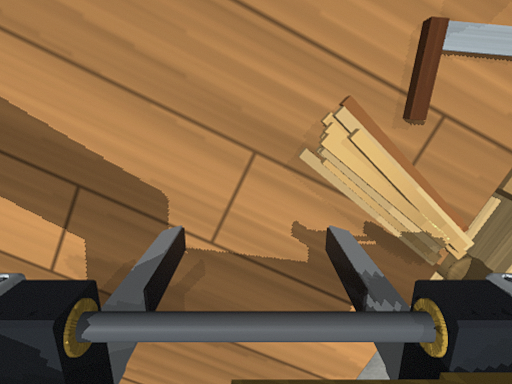

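The top view has the tray on the left (px ~100-240, 157-262) and the plate on the right with the spindle at about (342,229). The parts are roughly: cap (156,188), thick collar (190,197), cutter (128,218), thin collar (166,225) and bearing (204,233). I'll enlarge for precise readings.

```bash
cat > h.py <<'E'
import numpy as np, cv2
from bench import robot, optics, job
from scipy.spatial.transform import Rotation as Rn
def proj(c,P):
    K=np.array([[c['fx'],0,c['cx']],[0,c['fy'],c['cy']],[0,0,1]])
    return cv2.projectPoints(np.atleast_2d(np.float64(P)),np.array(c['rvec']),np.array(c['tvec']),K,None)[0].reshape(-1,2)
def back(c,uv,z):
    R=Rn.from_rotvec(c['rvec']).as_matrix(); t=np.array(c['tvec'])
    o=-R.T@t
    d=R.T@np.array([(uv[0]-c['cx'])/c['fx'],(uv[1]-c['cy'])/c['fy'],1])
    return o+d*(z-o[2])/d[2]
def toolR(o): return Rn.from_euler('xyz',o['ee_rot'])
def rel(goal,yaw,o=None,rp=(np.pi,0)):
    o=o or robot.get_obs(); R=toolR(o)
    G=Rn.from_euler('xyz',[rp[0],rp[1],yaw])
    print('shift cm',np.round(R.inv().apply(np.array(goal)-o['tool_pos'])*100,2),'rot',np.round((R.inv()*G).as_rotvec(),3))
def crop(im,x0,y0,x1,y1,s,name):
    cv2.imwrite('pics/'+name,cv2.resize(im[y0:y1,x0:x1,::-1],None,fx=s,fy=s,interpolation=cv2.INTER_CUBIC))
E
python3 - <<'E'
import cv2
from h import *
im=cv2.imread('pics/top0.png')[:,:,::-1]
crop(im,95,150,245,270,5,'t_tray.png')
crop(im,280,180,400,275,6,'t_pl.png')
E
```

```text
(no output)
```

View pics/t_tray.png

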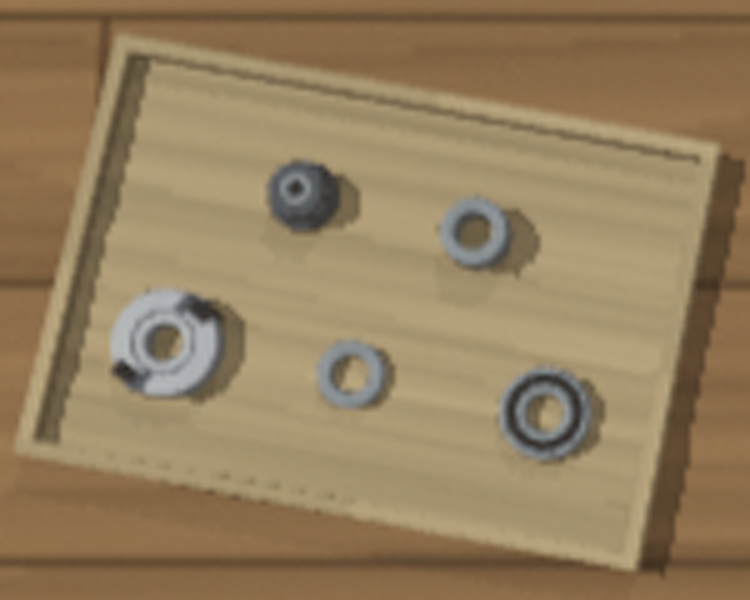

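View pics/t_pl.png

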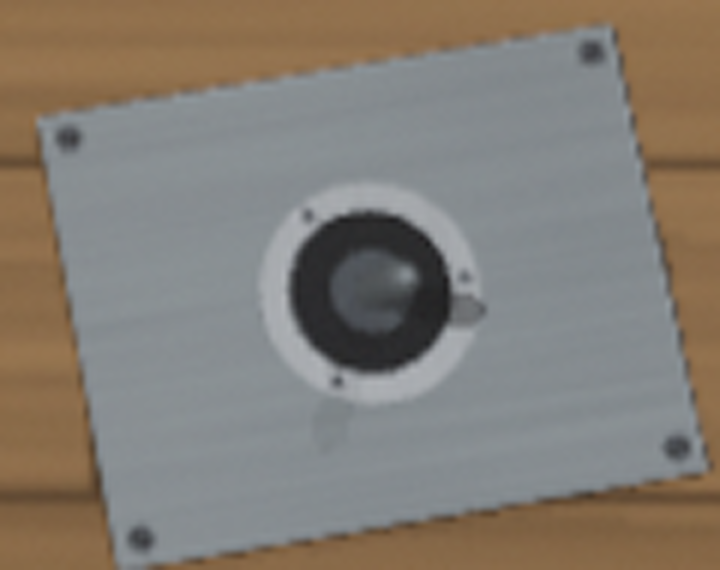

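```bash
python3 - <<'E'
from h import *
c=optics.get_calibration('top')
R=Rn.from_rotvec(c['rvec']).as_matrix(); print('cam',-R.T@c['tvec'])
def T(x0,y0,s,u,v): return (x0+(u+.5)/s-.5,y0+(v+.5)/s-.5)
for n,u,v,z in [('cap top',303,196,.030),('thick',475,233,.032),('cutter',166,343,.026),('thin',352,375,.017),('brg',546,414,.02)]:
    p=T(95,150,5,u,v); print(n,p,back(c,p,z).round(4))
for n,u,v,z in [('disc',372,290,.014),('blk',370,291.5,.008),('wht',370,292,.008),('TL',38,118,.008),('TR',612,25,.008),('BL',120,568,.008),('BR',708,468,.008)]:
    p=T(280,180,6,u,v); print(n,p,back(c,p,z).round(4))
im=cv2.imread('pics/scene0.png')[:,:,::-1]
crop(im,125,100,255,190,6,'s_pl.png')
crop(im,270,145,440,285,4,'s_tray.png')
E
```

```text
cam [0.39439231 0.00887358 1.18282294]
cap top (155.2, 188.8) [0.5996 0.265  0.03  ]
thick (189.6, 196.2) [0.58   0.1747 0.032 ]
cutter (127.80000000000001, 218.2) [0.5231 0.3333 0.026 ]
thin (165.0, 224.6) [0.5076 0.2387 0.017 ]
brg (203.8, 232.4) [0.4873 0.1373 0.02  ]
disc (341.5833333333333, 227.91666666666666) [ 0.5001 -0.2207  0.014 ]
blk (341.25, 228.16666666666666) [ 0.5    -0.2209  0.008 ]
wht (341.25, 228.25) [ 0.4998 -0.2209  0.008 ]
TL (285.9166666666667, 199.25) [ 0.5763 -0.0767  0.008 ]
TR (381.5833333333333, 183.75) [ 0.6187 -0.3324  0.008 ]
BL (299.5833333333333, 274.25) [ 0.3812 -0.1099  0.008 ]
BR (397.5833333333333, 257.5833333333333) [ 0.4239 -0.3648  0.008 ]
```

View pics/s_pl.png

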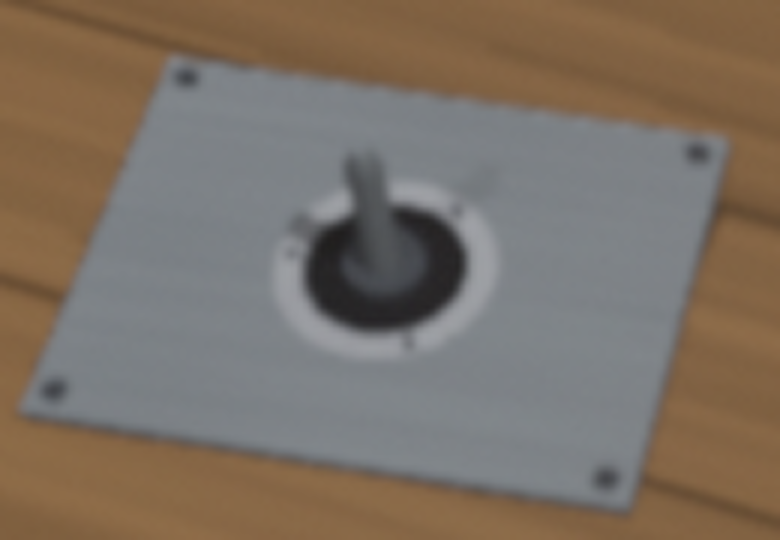

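View pics/s_tray.png

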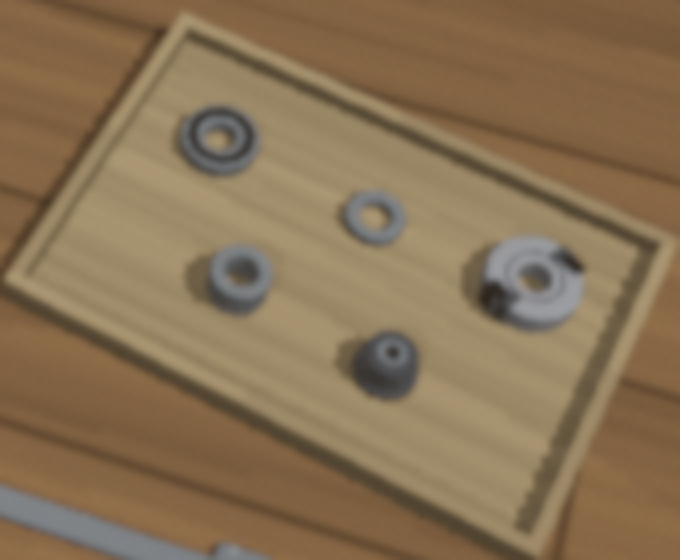

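```bash
python3 - <<'E'
from h import *
o=robot.get_obs(); c=optics.get_calibration('wrist')
R=Rn.from_rotvec(c['rvec']).as_matrix(); p=-R.T@c['tvec']
T=toolR(o); print('cam in tool',T.inv().apply(p-o['tool_pos']))
print('cam axes in tool (rows x,y,z)',np.round((T.inv().as_matrix()@R.T).T,3))
rel([.47,-.221,.22],1.6,o)
E
```

```text
cam in tool [ 0.08138796  0.00057825 -0.1653134 ]
cam axes in tool (rows x,y,z) [[-0.     1.    -0.002]
 [-0.96  -0.001 -0.28 ]
 [-0.28   0.001  0.96 ]]
shift cm [ 32.71 -14.63  -0.11] rot [-1.00e-03 -1.00e-03 -1.15e+00]
```

```bash
python3 - <<'E'
from h import *
rel([.50,-.221,.22],1.6)
E
```

```text
shift cm [ 35.42 -13.32  -0.12] rot [-1.00e-03 -1.00e-03 -1.15e+00]
```

Call:
apply_moves --moves '[[[3.5,-1.3,0],[0,0,-0.115],0.6],[[7,-2.6,0],[0,0,-0.23],0.6],[[10.6,-4,0],[0,0,-0.345],0.6],[[14.2,-5.3,0],[0,0,-0.46],0.6],[[17.7,-6.6,0],[0,0,-0.575],0.6],[[21.2,-8,0],[0,0,-0.69],0.6],[[24.8,-9.3,0],[0,0,-0.805],0.6],[[28.3,-10.6,0],[0,0,-0.92],0.6],[[31.9,-12,0],[0,0,-1.035],0.6],[[35.4,-13.3,0],[0,0,-1.15],0.6]]'

```text
time: 0.98
tool_pos: [0.501, -0.2198, 0.2192]
ee_rot: [-3.141, -0.0, 1.606]
wrist_force: [0.5, -0.0, -0.6]
width: 0.0565
```

```bash
cat >> h.py <<'E'
def wrist(name):
    o=robot.get_obs(); c=optics.get_calibration('wrist'); im=optics.snapshot('wrist')
    cv2.imwrite('pics/'+name,im[:,:,::-1]); np.save('pics/'+name+'.npy',dict(o=o,c=c),allow_pickle=True); return o,c,im
def load(name):
    d=np.load('pics/'+name+'.npy',allow_pickle=True).item(); return d['o'],d['c'],cv2.imread('pics/'+name)[:,:,::-1]
E
python3 - <<'E'
from h import *
o,c,im=wrist('w1.png')
print(o['tool_pos'],o['ee_rot'],o['time'])
print(proj(c,[[.5,-.2208,.014],[.5,-.2208,.085]]))
E
```

```text
[ 0.50099925 -0.21978925  0.21923154] [-3.14130511e+00 -1.55204735e-04  1.60570926e+00] 0.9833
[[254.46966535 176.17366579]
 [254.33764973 190.65169919]]
```

View pics/w1.png

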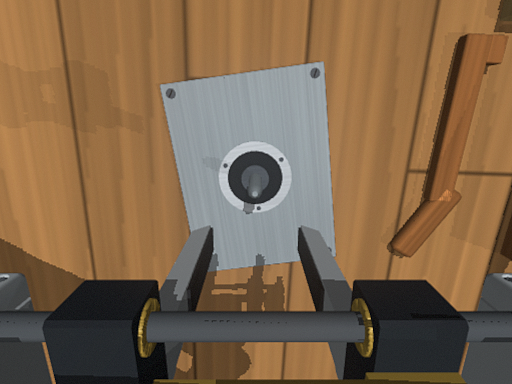

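```bash
python3 - <<'E'
from h import *
o,c,im=load('w1.png')
crop(im,205,130,305,225,6,'w1c.png')
E
```

```text
(no output)
```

View pics/w1c.png

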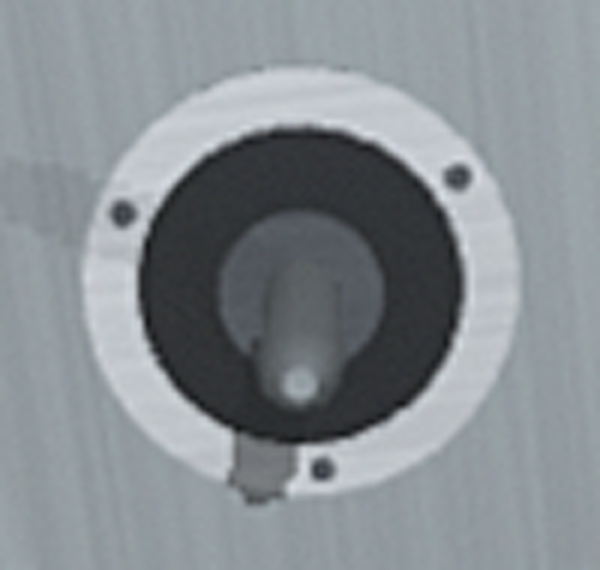

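```bash
python3 - <<'E'
from h import *
o,c,im=load('w1.png')
def T(x0,y0,s,u,v): return (x0+(u+.5)/s-.5,y0+(v+.5)/s-.5)
p=T(205,130,6,300,384); print('tip',p,back(c,p,.085))
# fit centre for circles
def fit(z,rad,l,r,t,b):
    from scipy.optimize import least_squares
    th=np.linspace(0,2*np.pi,180)
    def f(q):
        P=np.c_[q[0]+rad*np.cos(th),q[1]+rad*np.sin(th),th*0+z]; uv=proj(c,P)
        return [uv[:,0].min()-l,uv[:,0].max()-r]+([uv[:,1].min()-t] if t else [])+([uv[:,1].max()-b] if b else [])
    s=least_squares(f,[.5,-.22]); return s.x,s.fun
X=lambda u:205+(u+.5)/6-.5
Y=lambda v:130+(v+.5)/6-.5
print(fit(.014,.018,X(218),X(385),Y(210),None))
print(fit(.008,.036,X(138),X(465),Y(126),Y(441)))
print(fit(.008,.048,X(82),X(521),Y(67),Y(497)))
E
```

```text
tip (254.58333333333334, 193.58333333333331) [ 0.50037208 -0.22403134  0.085     ]
(array([ 0.50056907, -0.22358974]), array([ 0.0667996 , -0.06681795, -0.00177978]))
(array([ 0.500578  , -0.22397906]), array([-0.03493051,  0.03493785, -0.398717  ,  0.4449588 ]))
(array([ 0.50058679, -0.22431163]), array([ 0.20339093, -0.20355539,  0.24289039, -0.29517021]))
```

Call:
apply_moves --moves '[[[4.1,0.3,-0.2],[0,0,0],0.6],[[8.2,0.6,-0.4],[0,0,0],0.6],[[12.3,0.9,-0.6],[0,0,0],0.6],[[16.4,1.2,-0.8],[0,0,0],0.6],[[20.5,1.5,-1],[0,0,0],0.6],[[24.6,1.8,-1.2],[0,0,0],0.6],[[28.7,2.1,-1.4],[0,0,0],0.6],[[32.8,2.4,-1.6],[0,0,0],0.6],[[36.9,2.7,-1.8],[0,0,0],0.6],[[41,3,-2],[0,0,0],0.6]]'

```text
time: 1.87
tool_pos: [0.5177, 0.1908, 0.2393]
ee_rot: [-3.141, 0.0, 1.599]
wrist_force: [0.7, -0.4, 0.4]
width: 0.0563
```

```bash
python3 - <<'E'
from h import *
o,c,im=wrist('w2.png')
print(o['tool_pos'],o['ee_rot'],o['time'])
E
```

```text
[0.51771816 0.19083631 0.23932799] [-3.14139402e+00  3.11526756e-04  1.59919457e+00] 1.8667
```

View pics/w2.png

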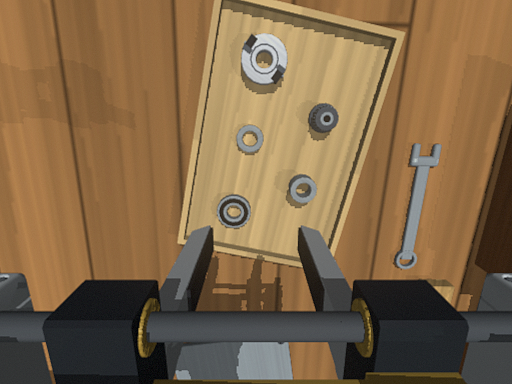

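```bash
python3 - <<'E'
from h import *
o,c,im=load('w2.png')
crop(im,215,20,345,130,5,'w2a.png')
crop(im,205,110,335,235,5,'w2b.png')
E
```

```text
(no output)
```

View pics/w2a.png

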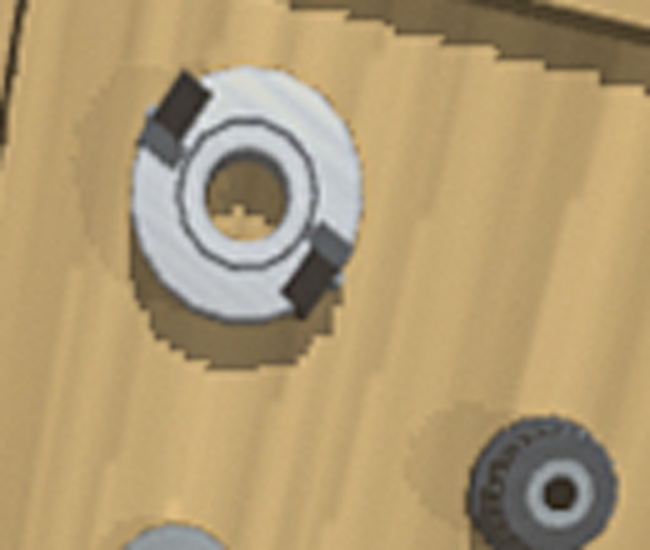

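View pics/w2b.png

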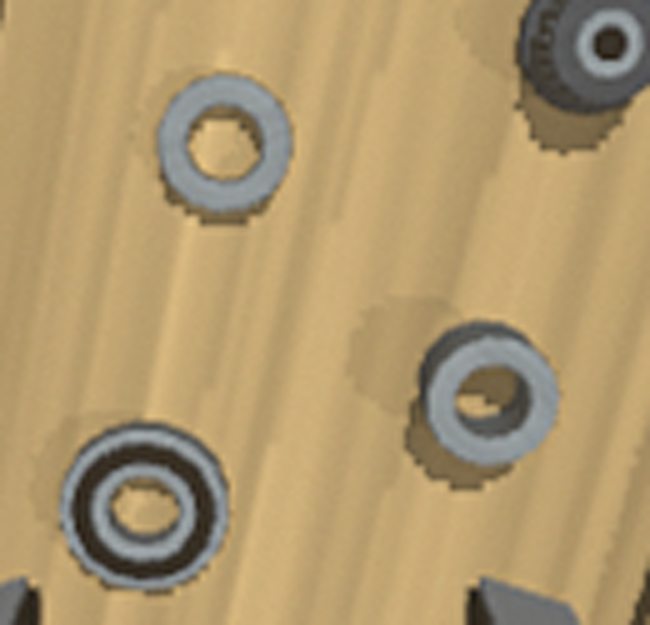

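```bash
python3 - <<'E'
from h import *
o,c,im=load('w2.png')
def T(x0,y0,s,u,v): return (x0+(u+.5)/s-.5,y0+(v+.5)/s-.5)
for n,x0,y0,u,v,z in [('cutter',215,20,247.5,193.5,.026),('cap',215,20,560,492,.032),('thin',205,110,225.5,143.5,.017),('thick',205,110,491,400,.032),('brg',205,110,145,506,.02)]:
    p=T(x0,y0,5,u,v); print(n,back(c,p,z).round(4))
a=back(c,T(215,20,5,180,115),.026);b=back(c,T(215,20,5,318,270),.026);print(a,b,np.degrees(np.arctan2(*(a-b)[1::-1])))
rel([.580,.173,.10],1.6)
E
```

```text
cutter [0.5243 0.3312 0.026 ]
cap [0.6037 0.2651 0.032 ]
thin [0.5092 0.2364 0.017 ]
thick [0.5811 0.1729 0.032 ]
brg [0.4891 0.1365 0.02  ]
[0.50783514 0.34759078 0.026     ] [0.54184271 0.31485325 0.026     ] 136.09010297813478
shift cm [-2.86  6.19 13.9 ] rot [-0.    -0.007  0.007]
```

Call:
apply_moves --moves '[[[-1,2,3],[0,0,0],0.6],[[-2,4.2,6],[0,0,0],0.6],[[-2.9,6.3,9],[0,0,0],0.6],[[-2.9,6.3,12],[0,0,0],0.6],[[-2.9,6.3,15],[0,0,0],0.6],[[-2.9,6.3,17.5],[0,0,0],0.6],[[-2.9,6.3,19.4],[0,0,0],0.6],[[-2.9,6.3,20.4],[0,0,0],0.6],[[-2.9,6.3,20.4],[0,0,0],0.6],[[-2.9,6.3,20.4],[0,0,0],0.6]]'

```text
time: 2.75
tool_pos: [0.582, 0.1616, 0.0355]
ee_rot: [-3.141, 0.0, 1.599]
wrist_force: [0.3, -0.6, 0.1]
width: 0.0565
```

```bash
python3 - <<'E'
from h import *
rel([.581,.1729,.028],1.6)
o,c,im=wrist('w3.png')
E
```

```text
shift cm [ 1.13 -0.07  0.75] rot [-0.     0.    -0.001]
```

View pics/w3.png

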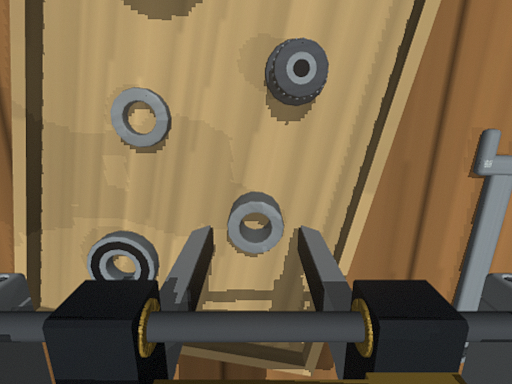

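```bash
python3 - <<'E'
from h import *
o,c,im=load('w3.png')
print(o['tool_pos'],o['qvel'].round(3))
crop(im,215,180,295,265,7,'w3c.png')
for n,P in dict(thick=[.5811,.1729,.032],thick_top=[.58,.1747,.032],cap=[.5992,.2645,.032],capw=[.6037,.2651,.032],thin=[.5076,.2387,.017],thinw=[.5092,.2364,.017]).items(): print(n,proj(c,P))
print(proj(c,[o['tool_pos']+np.array([.0283,0,-.014]),o['tool_pos']-np.array([.0283,0,.014])]))
E
```

```text
[0.58201888 0.16161684 0.03548257] [ 0.003 -0.025 -0.037  0.001 -0.003  0.001]
thick [[254.48185499 227.19466238]]
thick_top [[252.79037823 224.45311643]]
cap [[293.12329449  68.84920944]]
capw [[301.61399084  67.89365468]]
thin [[136.2995418  113.59429956]]
thinw [[139.26415038 117.5994739 ]]
[[297.73754436 237.97125573]
 [213.00010466 235.75353622]]
```

View pics/w3c.png

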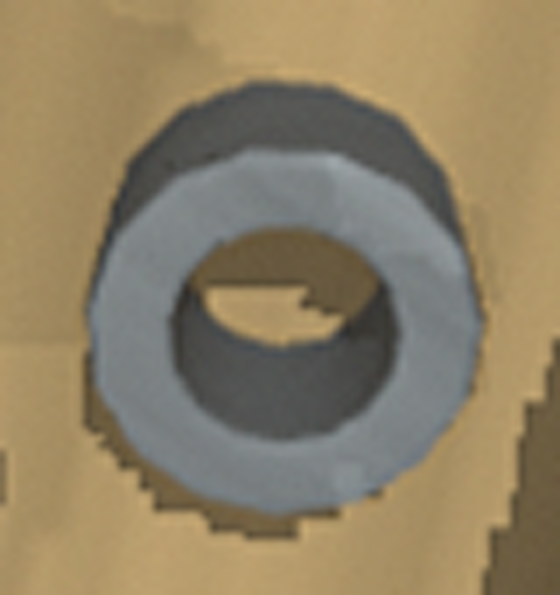

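Call:
apply_moves --moves '[[[0.3,0,0.2],[0,0,0],0.6],[[0.8,0,0.5],[0,0,0],0.6],[[1.15,0,0.75],[0,0,0],0.6],[[1.15,0,0.75],[0,0,0],0.55],[[1.15,0,0.75],[0,0,0],0.45],[[1.15,0,0.75],[0,0,0],0.4],[[1.15,0,0.75],[0,0,0],0.35],[[1.15,0,0.75],[0,0,0],0.2],[[1.15,0,0.75],[0,0,0],0.2],[[1.15,0,0.75],[0,0,0],0.2]]'

```text
time: 3.63
tool_pos: [0.5818, 0.1734, 0.0281]
ee_rot: [3.141, -0.0, 1.6]
wrist_force: [-0.7, -0.3, 0.0]
width: 0.0349
```

```bash
python3 - <<'E'
from h import *
o=robot.get_obs();print(o['tool_pos'],o['width'],o['wrist_force'])
rel([.5005,-.2238,.20],1.6)
E
```

```text
[0.58177175 0.17335903 0.02811702] 0.03491210690700156 [-0.70576439 -0.26629747  0.03926094]
shift cm [-39.46  -9.26 -17.19] rot [ 0. -0. -0.]
```

Call:
apply_moves --moves '[[[0,0,-3],[0,0,0],0.2],[[-2,-0.5,-6.5],[0,0,0],0.2],[[-5.5,-1.3,-9.5],[0,0,0],0.2],[[-9.3,-2.2,-10.7],[0,0,0],0.2],[[-13.2,-3.1,-10.7],[0,0,0],0.2],[[-17.1,-4,-10.7],[0,0,0],0.2],[[-21,-4.9,-10.7],[0,0,0],0.2],[[-24.9,-5.8,-10.7],[0,0,0],0.2],[[-28.8,-6.8,-10.7],[0,0,0],0.2],[[-32.5,-7.6,-10.7],[0,0,0],0.2]]'

```text
time: 4.47
tool_pos: [0.5139, -0.1557, 0.1348]
ee_rot: [-3.141, 0.0, 1.599]
wrist_force: [0.9, -1.0, -1.2]
width: 0.0349
```

Call:
apply_moves --moves '[[[-3,-0.7,0],[0,0,0],0.2],[[-5.2,-1.2,0],[0,0,0],0.2],[[-6.5,-1.5,0],[0,0,0],0.2],[[-7,-1.65,0],[0,0,0],0.2],[[-7,-1.65,0],[0,0,0],0.2],[[-7,-1.65,0],[0,0,0],0.2],[[-7,-1.65,0],[0,0,0],0.2],[[-7,-1.65,0],[0,0,0],0.2],[[-7,-1.65,0],[0,0,0],0.2],[[-7,-1.65,0],[0,0,0],0.2]]'

```text
time: 5.3
tool_pos: [0.5009, -0.2233, 0.135]
ee_rot: [3.141, -0.0, 1.601]
wrist_force: [-0.7, 0.2, -1.6]
width: 0.0353
```

```bash
python3 - <<'E'
from h import *
rel([.5006,-.2238,.10],1.6)
o,c,im=wrist('w4.png'); print(o['tool_pos'],o['wrist_force'])
E
```

```text
shift cm [-0.05 -0.03  3.5 ] rot [ 0.    -0.     0.001]
[ 0.50092883 -0.22330055  0.13503808] [-0.73356622  0.19929631 -1.62176027]
```

View pics/w4.png

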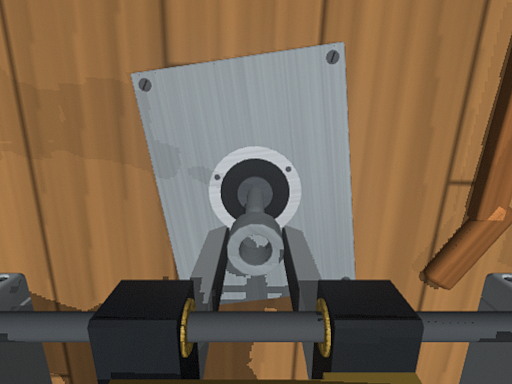

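```bash
python3 - <<'E'
from h import *
o,c,im=load('w4.png')
crop(im,200,140,310,280,5,'w4c.png')
E
```

```text
(no output)
```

View pics/w4c.png

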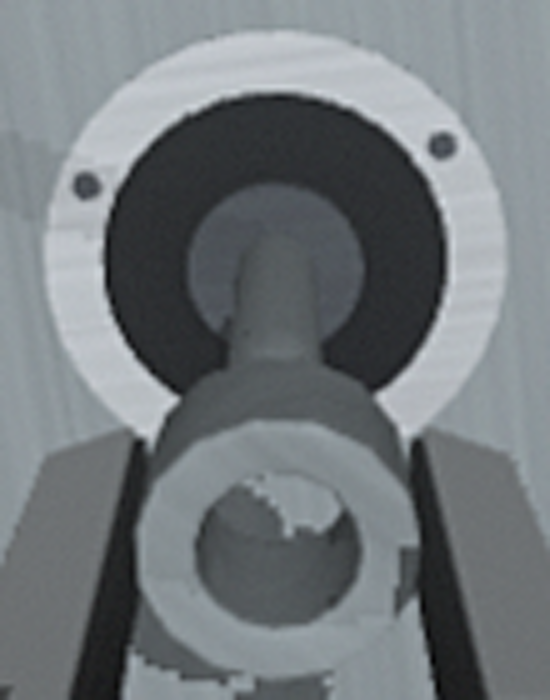

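```bash
python3 - <<'E'
from h import *
from scipy.optimize import least_squares
o,c,im=load('w4.png')
X=lambda u:200+(u+.5)/5-.5
Y=lambda v:140+(v+.5)/5-.5
th=np.linspace(0,2*np.pi,360)
def fit(z,rad,l,r,t,b=None,q0=(.5,-.22)):
    def f(q):
        P=np.c_[q[0]+rad*np.cos(th),q[1]+rad*np.sin(th),th*0+z]; uv=proj(c,P)
        return [uv[:,0].min()-l,uv[:,0].max()-r,uv[:,1].min()-t]+([uv[:,1].max()-b] if b else [])
    s=least_squares(f,q0,x_scale=.01,diff_step=1e-4); return s.x.round(4),s.fun.round(2)
print(fit(.014,.018,X(187),X(365),Y(183)))
print(fit(.008,.036,X(104),X(448),Y(92)))
print(fit(.008,.0485,X(44),X(507),Y(30)))
zt=o['tool_pos'][2]+.004
print('collar',fit(zt,.018,X(137),X(418),Y(420),Y(678)))
E
```

```text
(array([ 0.5005, -0.2237]), array([ 0.15, -0.15, -0.01]))
(array([ 0.5005, -0.2243]), array([-0.23,  0.23,  0.01]))
(array([ 0.5004, -0.2245]), array([-0.37,  0.37,  0.03]))
collar (array([ 0.5008, -0.224 ]), array([-1.45,  1.46, -0.91,  1.12]))
```

Call:
apply_moves --moves '[[[0,-0.03,1],[0,0,0],0.2],[[0,-0.03,2],[0,0,0],0.2],[[0,-0.03,2.8],[0,0,0],0.2],[[0,-0.03,3.4],[0,0,0],0.2],[[0,-0.03,4],[0,0,0],0.2],[[0,-0.03,4.5],[0,0,0],0.2],[[0,-0.03,5],[0,0,0],0.2],[[0,-0.03,5.5],[0,0,0],0.2],[[0,-0.03,6],[0,0,0],0.2],[[0,-0.03,6.5],[0,0,0],0.2]]'

```text
time: 6.18
tool_pos: [0.5005, -0.2242, 0.0697]
ee_rot: [3.141, 0.0, 1.6]
wrist_force: [0.1, -0.2, -2.0]
width: 0.0352
```

Going on cleanly, with no side force. Next I lower to about 4 mm above the seat, then go slower.

Call:
apply_moves --moves '[[[0,0,0.5],[0,0,0],0.2],[[0,0,1],[0,0,0],0.2],[[0,0,1.5],[0,0,0],0.2],[[0,0,2],[0,0,0],0.2],[[0,0,2.4],[0,0,0],0.2],[[0,0,2.7],[0,0,0],0.2],[[0,0,2.9],[0,0,0],0.2],[[0,0,3.1],[0,0,0],0.2],[[0,0,3.2],[0,0,0],0.2],[[0,0,3.3],[0,0,0],0.2]]'

```text
time: 7.02
tool_pos: [0.5005, -0.2242, 0.037]
ee_rot: [3.141, 0.0, 1.6]
wrist_force: [0.1, -0.3, -1.2]
width: 0.0348
```

Call:
apply_moves --moves '[[[0,0,0.05],[0,0,0],0.2],[[0,0,0.1],[0,0,0],0.2],[[0,0,0.14],[0,0,0],0.2],[[0,0,0.18],[0,0,0],0.2],[[0,0,0.22],[0,0,0],0.2],[[0,0,0.25],[0,0,0],0.2],[[0,0,0.28],[0,0,0],0.2],[[0,0,0.31],[0,0,0],0.2],[[0,0,0.34],[0,0,0],0.2],[[0,0,0.34],[0,0,0],0.2]]'

```text
time: 7.85
tool_pos: [0.5004, -0.2241, 0.0341]
ee_rot: [3.141, 0.0, 1.6]
wrist_force: [-1.8, -0.0, 1.7]
width: 0.0348
```

Call:
apply_moves --moves '[[[0,0,0],[0,0,0],0.45],[[0,0,0],[0,0,0],0.5],[[0,0,0],[0,0,0],0.6],[[0,0,0],[0,0,0],0.7],[[0,0,-1],[0,0,0],0.75],[[0,0,-3],[0,0,0],0.75],[[0,0,-6],[0,0,0],0.75],[[0,0,-9.5],[0,0,0],0.75],[[3,0,-11],[0,0,-0.1],0.75],[[7,0.3,-11],[0,0,-0.2],0.75]]'

```text
time: 8.68
tool_pos: [0.5041, -0.1569, 0.1501]
ee_rot: [3.133, 0.008, 1.8]
wrist_force: [0.7, -0.1, 0.0]
width: 0.0706
```

```bash
python3 - <<'E'
from h import *
o,c,im=wrist('w5.png')
print(o['tool_pos'],o['ee_rot'])
rel([.5243,.3312,.13],1.95)
rel([.5243,.3312,.027],1.95)
E
```

```text
[ 0.50410036 -0.15686356  0.15012821] [3.13268951 0.00775879 1.79964491]
shift cm [45.99 13.42  1.99] rot [ 0.008 -0.002 -0.139]
shift cm [45.97 13.34 12.29] rot [ 0.008 -0.002 -0.139]
```

View pics/w5.png

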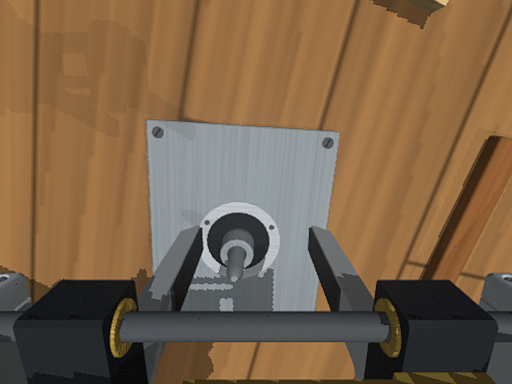

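Call:
apply_moves --moves '[[[3.8,1.1,0],[0,0,-0.015],0.75],[[7.6,2.2,0],[0,0,-0.03],0.75],[[11.4,3.3,0],[0,0,-0.045],0.75],[[15.2,4.4,0],[0,0,-0.06],0.75],[[19,5.5,0],[0,0,-0.075],0.75],[[22.8,6.6,0],[0,0,-0.09],0.75],[[26.6,7.7,0],[0,0,-0.105],0.75],[[30.4,8.8,0],[0,0,-0.12],0.75],[[34.2,9.9,0],[0,0,-0.135],0.75],[[38,11,0],[0,0,-0.15],0.75]]'

```text
time: 9.57
tool_pos: [0.5219, 0.243, 0.1442]
ee_rot: [3.141, 0.0, 1.951]
wrist_force: [0.4, 0.2, -0.6]
width: 0.0705
```

Call:
apply_moves --moves '[[[3.3,0.6,0.5],[0,0,0],0.75],[[6,1,1.5],[0,0,0],0.75],[[7.4,1.2,3],[0,0,0],0.75],[[7.8,1.2,5],[0,0,0],0.75],[[7.8,1.2,7],[0,0,0],0.75],[[7.8,1.2,8.5],[0,0,0],0.75],[[7.8,1.2,9],[0,0,0],0.75],[[7.8,1.2,9],[0,0,0],0.75],[[7.8,1.2,9],[0,0,0],0.75],[[7.8,1.2,9],[0,0,0],0.75]]'

```text
time: 10.4
tool_pos: [0.5055, 0.3182, 0.0553]
ee_rot: [3.139, -0.0, 1.949]
wrist_force: [-0.7, -1.0, -0.4]
width: 0.0705
```

```bash
python3 - <<'E'
from h import *
o,c,im=wrist('w6.png')
print(o['tool_pos'],o['ee_rot'])
crop(im,190,150,330,260,5,'w6c.png')
rel([.5243,.3312,.026],1.95)
E
```

```text
[0.50553052 0.31819516 0.05526525] [ 3.13880992e+00 -1.90307466e-04  1.94938726e+00]
shift cm [0.51 2.21 2.95] rot [ 0.003 -0.    -0.001]
```

View pics/w6.png

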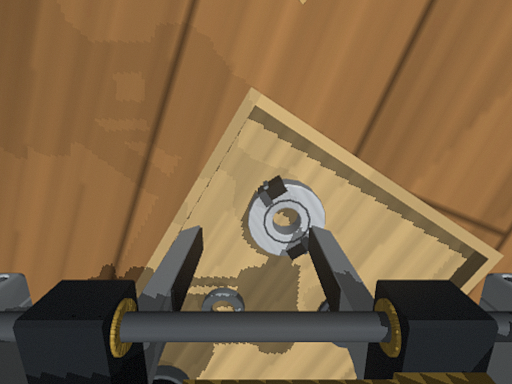

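View pics/w6c.png

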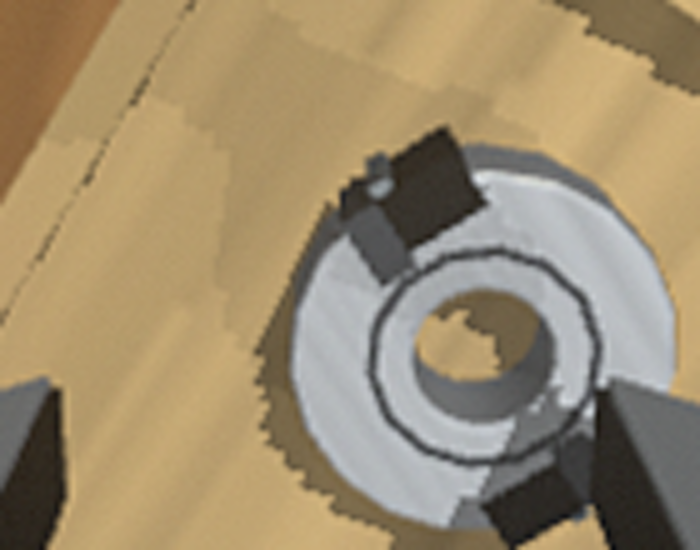

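```bash
python3 - <<'E'
from h import *
o,c,im=load('w6.png')
p=(190+486.5/5-.5,150+357.5/5-.5); g=back(c,p,.026); print(g)
rel([g[0],g[1],.0265],1.95)
E
```

```text
[0.52409423 0.33144274 0.026     ]
shift cm [0.54 2.2  2.9 ] rot [ 0.003 -0.    -0.001]
```

Call:
apply_moves --moves '[[[0.3,1.2,0],[0,0,0],0.75],[[0.54,2.2,0.3],[0,0,0],0.75],[[0.54,2.2,1.5],[0,0,0],0.75],[[0.54,2.2,2.5],[0,0,0],0.75],[[0.54,2.2,2.9],[0,0,0],0.75],[[0.54,2.2,2.9],[0,0,0],0.65],[[0.54,2.2,2.9],[0,0,0],0.6],[[0.54,2.2,2.9],[0,0,0],0.5],[[0.54,2.2,2.9],[0,0,0],0.4],[[0.54,2.2,2.9],[0,0,0],0.4]]'

```text
time: 11.28
tool_pos: [0.5223, 0.3307, 0.0239]
ee_rot: [-3.14, 0.0, 1.95]
wrist_force: [-0.5, 0.9, -1.2]
width: 0.0544
```

```bash
python3 - <<'E'
from h import *
o=robot.get_obs();print(o['tool_pos'],o['width'])
rel([.5005,-.2238,.14],1.85)
rel([.5005,-.2238,.14],1.95)
E
```

```text
[0.52231785 0.33072167 0.02385161] 0.05435899636197793
shift cm [-50.71 -22.56 -11.57] rot [-0.002  0.     0.1  ]
shift cm [-50.71 -22.56 -11.57] rot [-0.002  0.    -0.   ]
```

Call:
apply_moves --moves '[[[0,0,-3],[0,0,0],0.4],[[-1.4,-0.6,-6.5],[0,0,0],0.4],[[-4.6,-2,-9.5],[0,0,0],0.4],[[-8.2,-3.7,-11.6],[0,0,0],0.4],[[-11.9,-5.3,-11.6],[0,0,0],0.4],[[-15.5,-6.9,-11.6],[0,0,0],0.4],[[-19.2,-8.5,-11.6],[0,0,0],0.4],[[-22.9,-10.2,-11.6],[0,0,0],0.4],[[-26.5,-11.8,-11.6],[0,0,0],0.4],[[-30.2,-13.4,-11.6],[0,0,0],0.4]]'

```text
time: 12.12
tool_pos: [0.5092, -0.0009, 0.1404]
ee_rot: [-3.141, -0.0, 1.95]
wrist_force: [-0.2, -0.4, -1.7]
width: 0.0543
```

Call:
apply_moves --moves '[[[-3.6,-1.6,0],[0,0,0],0.4],[[-7.3,-3.2,0],[0,0,0],0.4],[[-11,-4.9,0],[0,0,0],0.4],[[-14.6,-6.5,0],[0,0,0],0.4],[[-17.8,-7.9,0],[0,0,0],0.4],[[-19.6,-8.7,0],[0,0,0],0.4],[[-20.5,-9.15,0],[0,0,0],0.4],[[-20.5,-9.15,0],[0,0,0],0.4],[[-20.5,-9.15,0],[0,0,0],0.4],[[-20.5,-9.15,0],[0,0,0],0.4]]'

```text
time: 12.95
tool_pos: [0.5011, -0.2218, 0.1404]
ee_rot: [3.141, -0.001, 1.951]
wrist_force: [0.8, 0.5, -1.0]
width: 0.0545
```

```bash
python3 - <<'E'
from h import *
o,c,im=wrist('w7.png')
print(o['tool_pos'],o['ee_rot'],o['wrist_force'])
crop(im,190,150,330,290,4,'w7c.png')
E
```

```text
[ 0.5010735  -0.22183646  0.14040943] [ 3.14146425e+00 -1.10880795e-03  1.95129335e+00] [ 0.82676564  0.4725929  -1.01651504]
```

View pics/w7c.png

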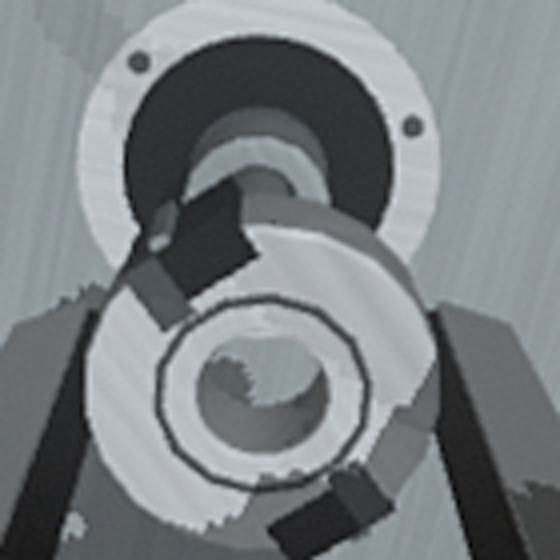

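```bash
cat >> h.py <<'E'
from scipy.optimize import least_squares
_th=np.linspace(0,2*np.pi,360)
def fitc(c,z,rad,l=None,r=None,t=None,b=None,q0=(.5,-.22)):
    def f(q):
        P=np.c_[q[0]+rad*np.cos(_th),q[1]+rad*np.sin(_th),_th*0+z]; uv=proj(c,P)
        a=[uv[:,0].min(),uv[:,0].max(),uv[:,1].min(),uv[:,1].max()]
        return [m-n for m,n in zip(a,(l,r,t,b)) if n is not None]
    s=least_squares(f,q0,x_scale=.01,diff_step=1e-4); return s.x.round(4),s.fun.round(2)
E
python3 - <<'E'
from h import *
o,c,im=load('w7.png')
X=lambda u:190+(u+.5)/4-.5
Y=lambda v:150+(v+.5)/4-.5
print(fitc(c,.008,.036,X(124),X(395),Y(35)))
print(fitc(c,.008,.0485,X(77),X(442),None))
print('collar',fitc(c,.038,.018,X(187),X(330),Y(135)))
print('cut',back(c,(X(264),Y(393)),.1425))
rel([.5005,-.2238,.0539],1.95)
E
```

```text
(array([ 0.5007, -0.2241]), array([-0.14,  0.14,  0.01]))
(array([ 0.5027, -0.229 ]), array([-0., -0.]))
collar (array([ 0.5009, -0.2251]), array([-0.85,  0.85,  0.03]))
cut [ 0.50085471 -0.2218913   0.1425    ]
shift cm [-0.17 -0.14  8.66] rot [ 0.    -0.001  0.002]
```

Call:
apply_moves --moves '[[[-0.1,-0.05,0.5],[0,0,0],0.4],[[-0.18,-0.11,1.2],[0,0,0],0.4],[[-0.18,-0.11,2],[0,0,0],0.4],[[-0.18,-0.11,2.8],[0,0,0],0.4],[[-0.18,-0.11,3.4],[0,0,0],0.4],[[-0.18,-0.11,4],[0,0,0],0.4],[[-0.18,-0.11,4.5],[0,0,0],0.4],[[-0.18,-0.11,5],[0,0,0],0.4],[[-0.18,-0.11,5.5],[0,0,0],0.4],[[-0.18,-0.11,6],[0,0,0],0.4]]'

```text
time: 13.83
tool_pos: [0.5008, -0.2254, 0.0803]
ee_rot: [3.141, -0.0, 1.95]
wrist_force: [-0.0, -0.0, -2.1]
width: 0.0545
```

Call:
apply_moves --moves '[[[0,0,0.5],[0,0,0],0.4],[[0,0,1],[0,0,0],0.4],[[0,0,1.4],[0,0,0],0.4],[[0,0,1.7],[0,0,0],0.4],[[0,0,1.9],[0,0,0],0.4],[[0,0,2.1],[0,0,0],0.4],[[0,0,2.2],[0,0,0],0.4],[[0,0,2.3],[0,0,0],0.4],[[0,0,2.35],[0,0,0],0.4],[[0,0,2.4],[0,0,0],0.4]]'

```text
time: 14.67
tool_pos: [0.5008, -0.2254, 0.0568]
ee_rot: [3.141, 0.0, 1.95]
wrist_force: [0.7, 1.2, -0.9]
width: 0.0546
```

Call:
apply_moves --moves '[[[0.03,0,0],[0,0,0],0.4],[[0.07,0,0.03],[0,0,0],0.4],[[0.1,0,0.07],[0,0,0],0.4],[[0.1,0,0.12],[0,0,0],0.4],[[0.1,0,0.17],[0,0,0],0.4],[[0.1,0,0.22],[0,0,0],0.4],[[0.1,0,0.26],[0,0,0],0.4],[[0.1,0,0.3],[0,0,0],0.4],[[0.1,0,0.33],[0,0,0],0.4],[[0.1,0,0.33],[0,0,0],0.4]]'

```text
time: 15.5
tool_pos: [0.5003, -0.2247, 0.0538]
ee_rot: [-3.141, 0.0, 1.95]
wrist_force: [-0.7, 0.8, 0.7]
width: 0.0547
```

Call:
apply_moves --moves '[[[0,0,0.04],[0,0,0],0.4],[[0,0,0.06],[0,0,0],0.4],[[0,0,0.06],[0,0,0],0.65],[[0,0,0.06],[0,0,0],0.7],[[0,0,0.06],[0,0,0],0.75],[[0,0,-0.5],[0,0,0],0.75],[[0,0,-2],[0,0,0],0.75],[[0,0,-4.5],[0,0,0],0.75],[[0,0,-7],[0,0,0],0.75],[[2,0,-9],[0,0,0.05],0.75]]'

```text
time: 16.33
tool_pos: [0.494, -0.2083, 0.1453]
ee_rot: [3.14, 0.003, 1.897]
wrist_force: [0.7, 0.3, 0.2]
width: 0.0707
```

```bash
python3 - <<'E'
from h import *
o,c,im=wrist('w8.png')
print(o['tool_pos'],o['ee_rot'])
rel([.4891,.1365,.13],1.6)
E
```

```text
[ 0.49401798 -0.20833091  0.14525783] [3.14018561 0.00332863 1.8965182 ]
shift cm [32.52 10.38  1.94] rot [0.007 0.003 0.296]
```

View pics/w8.png

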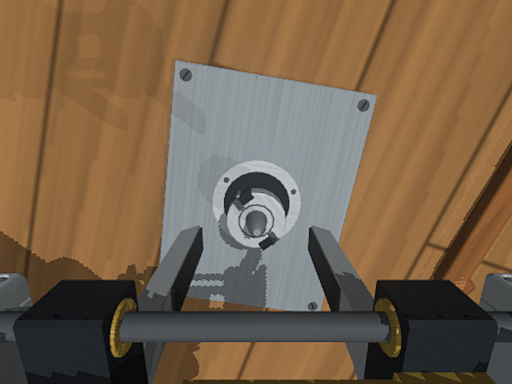

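Call:
apply_moves --moves '[[[3.6,1.1,0.2],[0,0,0.04],0.7],[[7.4,2.3,0.4],[0,0,0.08],0.7],[[11.2,3.5,0.6],[0,0,0.12],0.7],[[15,4.7,0.8],[0,0,0.16],0.7],[[18.8,5.9,1],[0,0,0.2],0.7],[[22.6,7.1,1.2],[0,0,0.24],0.7],[[26.3,8.3,1.4],[0,0,0.28],0.7],[[29.5,9.4,1.6],[0,0,0.3],0.7],[[31.6,10,2.5],[0,0,0.3],0.7],[[32.5,10.3,4],[0,0,0.3],0.7]]'

```text
time: 17.22
tool_pos: [0.4863, 0.1383, 0.1047]
ee_rot: [3.137, -0.002, 1.604]
wrist_force: [0.7, -0.2, 0.3]
width: 0.0659
```

Call:
apply_moves --moves '[[[0,0,1.5],[0,0,0],0.7],[[0,0,3],[0,0,0],0.7],[[0,0,4.5],[0,0,0],0.7],[[0,0,5.2],[0,0,0],0.7],[[0,0,5.4],[0,0,0],0.7],[[0,0,5.4],[0,0,0],0.7],[[0,0,5.4],[0,0,0],0.7],[[0,0,5.4],[0,0,0],0.7],[[0,0,5.4],[0,0,0],0.7],[[0,0,5.4],[0,0,0],0.7]]'

```text
time: 18.05
tool_pos: [0.4859, 0.1349, 0.0501]
ee_rot: [3.14, -0.0, 1.6]
wrist_force: [0.3, 0.2, 0.7]
width: 0.0659
```

```bash
python3 - <<'E'
from h import *
o,c,im=wrist('w9.png')
print(o['tool_pos'],o['ee_rot'])
crop(im,190,170,330,290,5,'w9c.png')
E
```

```text
[0.48594241 0.13488837 0.05009297] [ 3.13996959e+00 -1.41438570e-04  1.59968688e+00]
```

View pics/w9c.png

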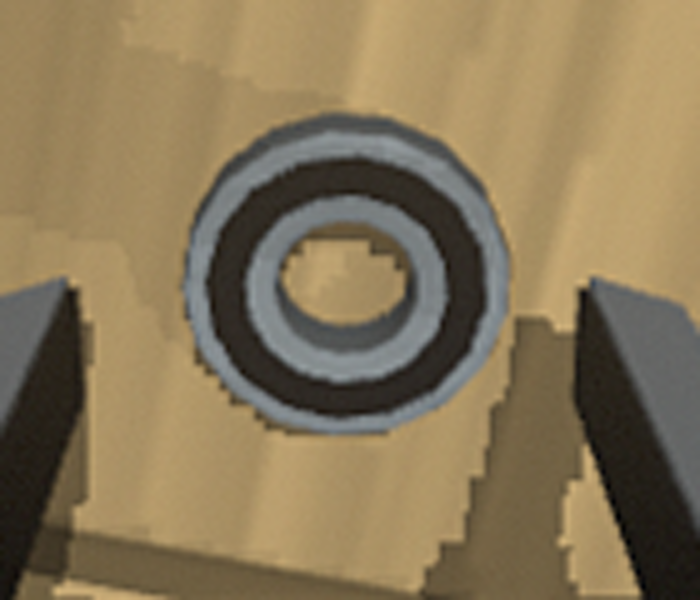

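```bash
python3 - <<'E'
from h import *
o,c,im=load('w9.png')
g=back(c,(190+347.5/5-.5,170+285/5-.5),.02); print(g)
X=lambda u:190+(u+.5)/5-.5
Y=lambda v:170+(v+.5)/5-.5
print(fitc(c,.02,.024,X(186),X(510),None,Y(433),q0=(.489,.136)))
rel([g[0],g[1],.024],1.6)
E
```

```text
[0.48857872 0.13576414 0.02      ]
(array([0.4887, 0.136 ]), array([-0.97,  0.97,  0.07]))
shift cm [0.08 0.27 2.59] rot [ 0.001 -0.    -0.   ]
```

Call:
apply_moves --moves '[[[0.08,0.27,0.3],[0,0,0],0.7],[[0.08,0.27,1],[0,0,0],0.7],[[0.08,0.27,1.8],[0,0,0],0.7],[[0.08,0.27,2.3],[0,0,0],0.7],[[0.08,0.27,2.5],[0,0,0],0.65],[[0.08,0.27,2.5],[0,0,0],0.58],[[0.08,0.27,2.5],[0,0,0],0.5],[[0.08,0.27,2.5],[0,0,0],0.35],[[0.08,0.27,2.5],[0,0,0],0.35],[[0.08,0.27,2.5],[0,0,0],0.35]]'

```text
time: 18.93
tool_pos: [0.4879, 0.1357, 0.0242]
ee_rot: [-3.141, 0.0, 1.6]
wrist_force: [-0.2, -0.1, -0.9]
width: 0.0474
```

```bash
python3 - <<'E'
from h import *
o=robot.get_obs();print(o['tool_pos'],o['width'])
rel([.5005,-.2240,.14],1.6)
E
```

```text
[0.48789114 0.13573109 0.02420024] 0.04736795767046482
shift cm [-36.     0.21 -11.58] rot [-0.  0. -0.]
```

Call:
apply_moves --moves '[[[0,0,-3],[0,0,0],0.35],[[-1.5,0,-6.5],[0,0,0],0.35],[[-4.5,0,-9.5],[0,0,0],0.35],[[-8.2,0.1,-11.6],[0,0,0],0.35],[[-12.2,0.1,-11.6],[0,0,0],0.35],[[-16.2,0.1,-11.6],[0,0,0],0.35],[[-20.2,0.1,-11.6],[0,0,0],0.35],[[-24.2,0.2,-11.6],[0,0,0],0.35],[[-28.2,0.2,-11.6],[0,0,0],0.35],[[-31.5,0.2,-11.6],[0,0,0],0.35]]'

```text
time: 19.77
tool_pos: [0.4987, -0.1818, 0.1403]
ee_rot: [3.141, 0.001, 1.599]
wrist_force: [0.4, -0.0, -1.1]
width: 0.0473
```

Call:
apply_moves --moves '[[[-2.5,0,0],[0,0,0],0.35],[[-4,0,0],[0,0,0],0.35],[[-4.5,0,0],[0,0,0],0.35],[[-4.5,0,0.5],[0,0,0],0.35],[[-4.5,0,1],[0,0,0],0.35],[[-4.5,0,1.5],[0,0,0],0.35],[[-4.5,0,1.7],[0,0,0],0.35],[[-4.5,0,1.7],[0,0,0],0.35],[[-4.5,0,1.7],[0,0,0],0.35],[[-4.5,0,1.7],[0,0,0],0.35]]'

```text
time: 20.6
tool_pos: [0.5007, -0.2235, 0.1235]
ee_rot: [3.141, 0.0, 1.601]
wrist_force: [-0.2, 0.2, -0.9]
width: 0.0475
```

```bash
python3 - <<'E'
from h import *
o,c,im=wrist('w10.png')
print(o['tool_pos'],o['ee_rot'],o['wrist_force'])
crop(im,190,150,330,290,4,'w10c.png')
rel([.5005,-.2240,.0722],1.6)
E
```

```text
[ 0.50069131 -0.22353974  0.12352115] [3.14121005e+00 2.31736083e-04 1.60068277e+00] [-0.18535645  0.20678692 -0.85854302]
shift cm [-0.02 -0.03  5.15] rot [0.001 0.    0.   ]
```

View pics/w10c.png

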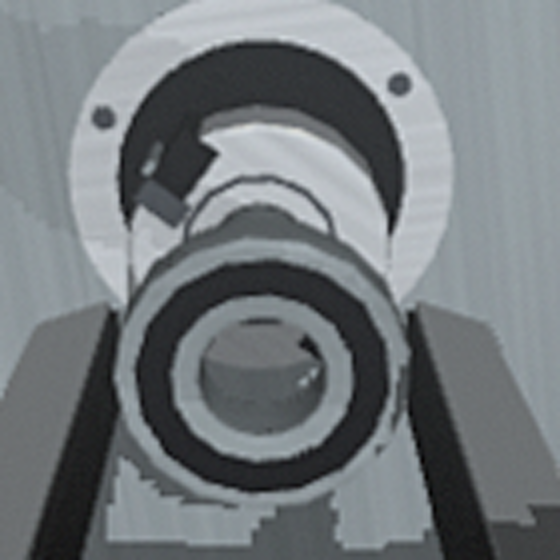

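```bash
python3 - <<'E'
from h import *
o,c,im=load('w10.png')
X=lambda u:190+(u+.5)/4-.5
Y=lambda v:150+(v+.5)/4-.5
print(fitc(c,.008,.036,X(119),X(406),Y(41)))
print('cutter',fitc(c,.056,.028,X(131),X(390),Y(122)))
print('brg',back(c,(X(262.5),Y(375)),.1193))
E
```

```text
(array([ 0.5008, -0.2246]), array([-0.06,  0.06,  0.  ]))
cutter (array([ 0.5003, -0.2254]), array([-0.76,  0.76,  0.05]))
brg [ 0.50059124 -0.22362415  0.1193    ]
```

Call:
apply_moves --moves '[[[-0.06,0,0.6],[0,0,0],0.35],[[-0.06,0,1.3],[0,0,0],0.35],[[-0.06,0,2],[0,0,0],0.35],[[-0.06,0,2.6],[0,0,0],0.35],[[-0.06,0,3.1],[0,0,0],0.35],[[-0.06,0,3.6],[0,0,0],0.35],[[-0.06,0,4],[0,0,0],0.35],[[-0.06,0,4.3],[0,0,0],0.35],[[-0.06,0,4.6],[0,0,0],0.35],[[-0.06,0,4.8],[0,0,0],0.35]]'

```text
time: 21.48
tool_pos: [0.5005, -0.2246, 0.075]
ee_rot: [3.142, 0.0, 1.6]
wrist_force: [-0.2, 0.4, -0.5]
width: 0.0473
```

Call:
apply_moves --moves '[[[0,0,0.05],[0,0,0],0.35],[[0,0,0.1],[0,0,0],0.35],[[0,0,0.15],[0,0,0],0.35],[[0,0,0.2],[0,0,0],0.35],[[0,0,0.24],[0,0,0],0.35],[[0,0,0.28],[0,0,0],0.35],[[0,0,0.32],[0,0,0],0.35],[[0,0,0.36],[0,0,0],0.35],[[0,0,0.39],[0,0,0],0.35],[[0,0,0.39],[0,0,0],0.35]]'

```text
time: 22.32
tool_pos: [0.5006, -0.2247, 0.0721]
ee_rot: [3.141, 0.0, 1.6]
wrist_force: [-1.6, 0.7, 2.8]
width: 0.0477
```

Call:
apply_moves --moves '[[[0,0,0],[0,0,0],0.52],[[0,0,0],[0,0,0],0.6],[[0,0,0],[0,0,0],0.65],[[0,0,-0.5],[0,0,0],0.65],[[0,0,-2],[0,0,0],0.65],[[0,0,-4.5],[0,0,0],0.65],[[1,0,-6.5],[0,0,0],0.65],[[4,0,-7],[0,0,0],0.65],[[8,0,-7],[0,0,0],0.65],[[12,0,-7],[0,0,0],0.65]]'

```text
time: 23.15
tool_pos: [0.4976, -0.1043, 0.1426]
ee_rot: [3.139, 0.001, 1.597]
wrist_force: [0.8, -0.2, -0.3]
width: 0.0611
```

```bash
python3 - <<'E'
from h import *
o,c,im=wrist('w11.png')
print(o['tool_pos'],o['ee_rot'])
rel([.509,.2362,.13],1.6)
E
```

```text
[ 0.49755419 -0.10429193  0.14262273] [3.13893908e+00 7.90995294e-04 1.59733364e+00]
shift cm [33.2   2.33  1.44] rot [ 0.002 -0.006  0.004]
```

View pics/w11.png

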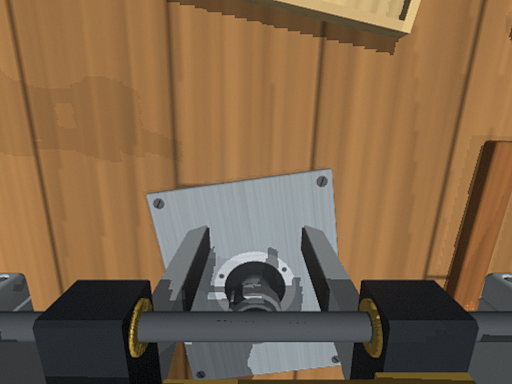

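Call:
apply_moves --moves '[[[4,0.3,0],[0,0,0],0.6],[[8,0.5,0],[0,0,0],0.6],[[12,0.8,0],[0,0,0],0.6],[[16,1,0],[0,0,0],0.6],[[20,1.3,0.3],[0,0,0],0.6],[[24,1.6,0.6],[0,0,0],0.6],[[27.8,1.8,1],[0,0,0],0.6],[[31,2,1.5],[0,0,0],0.6],[[33.1,2.2,2.5],[0,0,0],0.6],[[34.1,2.2,4],[0,0,0],0.6]]'

```text
time: 24.03
tool_pos: [0.5101, 0.2403, 0.1026]
ee_rot: [3.138, -0.002, 1.603]
wrist_force: [0.7, -0.3, 0.8]
width: 0.0563
```

Call:
apply_moves --moves '[[[0,0,1.5],[0,0,0],0.6],[[0,0,3],[0,0,0],0.6],[[0,0,4.4],[0,0,0],0.6],[[0,0,5.2],[0,0,0],0.6],[[0,0,5.4],[0,0,0],0.6],[[0,0,5.4],[0,0,0],0.6],[[0,0,5.4],[0,0,0],0.6],[[0,0,5.4],[0,0,0],0.6],[[0,0,5.4],[0,0,0],0.6],[[0,0,5.4],[0,0,0],0.6]]'

```text
time: 24.87
tool_pos: [0.5097, 0.2369, 0.0483]
ee_rot: [3.14, -0.0, 1.6]
wrist_force: [-0.2, -0.1, -0.2]
width: 0.0565
```

```bash
python3 - <<'E'
from h import *
o,c,im=wrist('w12.png')
print(o['tool_pos'],o['ee_rot'])
crop(im,190,170,330,290,5,'w12c.png')
E
```

```text
[0.50965285 0.23691504 0.04825601] [ 3.14005758e+00 -4.32148253e-04  1.59970073e+00]
```

View pics/w12c.png

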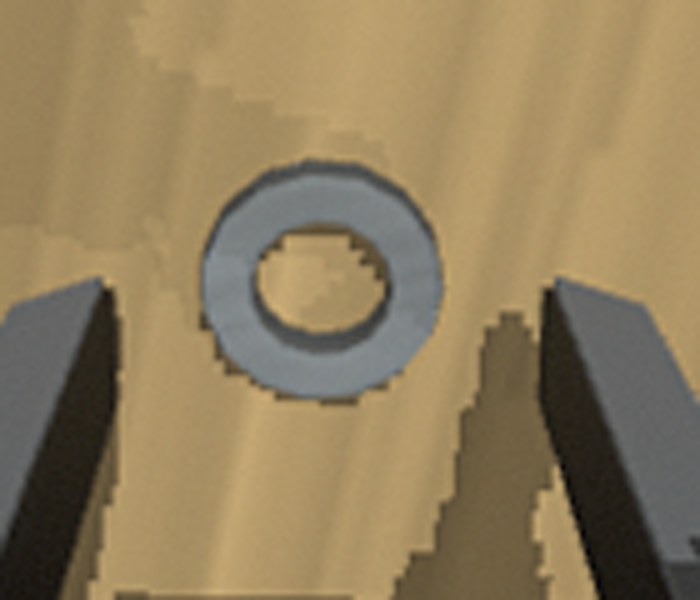

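```bash
python3 - <<'E'
from h import *
o,c,im=load('w12.png')
X=lambda u:190+(u+.5)/5-.5
Y=lambda v:170+(v+.5)/5-.5
g,r=fitc(c,.017,.018,X(203),X(443),Y(173),Y(400),q0=(.509,.236)); print(g,r)
rel([g[0],g[1],.0245],1.6)
E
```

```text
[0.5089 0.2365] [-0.84  0.84 -0.35  0.43]
shift cm [-0.04 -0.07  2.36] rot [ 0.001 -0.    -0.   ]
```

Call:
apply_moves --moves '[[[-0.04,-0.07,0.3],[0,0,0],0.6],[[-0.04,-0.07,1],[0,0,0],0.6],[[-0.04,-0.07,1.7],[0,0,0],0.6],[[-0.04,-0.07,2.1],[0,0,0],0.6],[[-0.04,-0.07,2.35],[0,0,0],0.55],[[-0.04,-0.07,2.35],[0,0,0],0.45],[[-0.04,-0.07,2.35],[0,0,0],0.4],[[-0.04,-0.07,2.35],[0,0,0],0.2],[[-0.04,-0.07,2.35],[0,0,0],0.2],[[-0.04,-0.07,2.35],[0,0,0],0.2]]'

```text
time: 25.75
tool_pos: [0.5084, 0.2364, 0.0239]
ee_rot: [3.142, 0.0, 1.6]
wrist_force: [1.4, 0.7, -1.9]
width: 0.0353
```

```bash
python3 - <<'E'
from h import *
o=robot.get_obs();print(o['tool_pos'],o['width'])
rel([.5005,-.2240,.14],1.6)
E
```

```text
[0.50843725 0.23637237 0.02390462] 0.03534512353890289
shift cm [-46.    -2.13 -11.61] rot [ 0.  0. -0.]
```

Call:
apply_moves --moves '[[[0,0,-3],[0,0,0],0.2],[[-1.5,0,-6.5],[0,0,0],0.2],[[-4.8,-0.2,-9.5],[0,0,0],0.2],[[-8.8,-0.4,-11.6],[0,0,0],0.2],[[-12.9,-0.6,-11.6],[0,0,0],0.2],[[-17,-0.8,-11.6],[0,0,0],0.2],[[-21.1,-1,-11.6],[0,0,0],0.2],[[-25.2,-1.2,-11.6],[0,0,0],0.2],[[-29.3,-1.4,-11.6],[0,0,0],0.2],[[-33.4,-1.6,-11.6],[0,0,0],0.2]]'

```text
time: 26.58
tool_pos: [0.5017, -0.0978, 0.1402]
ee_rot: [3.141, 0.0, 1.6]
wrist_force: [1.4, 0.2, -1.6]
width: 0.0351
```

Call:
apply_moves --moves '[[[-4,-0.2,0],[0,0,0],0.2],[[-8,-0.4,0],[0,0,0],0.2],[[-11,-0.5,0],[0,0,0],0.2],[[-12.4,-0.55,0],[0,0,0],0.2],[[-12.65,-0.55,0.5],[0,0,0],0.2],[[-12.65,-0.55,1],[0,0,0],0.2],[[-12.65,-0.55,1.4],[0,0,0],0.2],[[-12.65,-0.55,1.4],[0,0,0],0.2],[[-12.65,-0.55,1.4],[0,0,0],0.2],[[-12.65,-0.55,1.4],[0,0,0],0.2]]'

```text
time: 27.42
tool_pos: [0.5006, -0.2212, 0.1259]
ee_rot: [3.142, -0.0, 1.602]
wrist_force: [0.4, 0.0, -0.6]
width: 0.0349
```

```bash
python3 - <<'E'
from h import *
o,c,im=wrist('w13.png')
print(o['tool_pos'],o['ee_rot'],o['wrist_force'])
crop(im,190,150,330,290,4,'w13c.png')
rel([.5005,-.2242,.0839],1.6)
E
```

```text
[ 0.50057376 -0.2211736   0.12590579] [ 3.14155529e+00 -1.24863639e-04  1.60182312e+00] [ 0.41783128  0.04151332 -0.64864629]
shift cm [-0.27 -0.03  4.23] rot [0.    0.    0.002]
```

View pics/w13c.png

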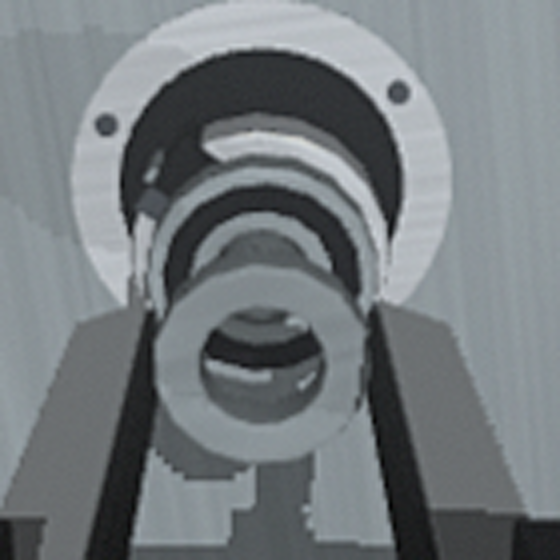

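```bash
python3 - <<'E'
from h import *
o,c,im=load('w13.png')
X=lambda u:190+(u+.5)/4-.5
Y=lambda v:150+(v+.5)/4-.5
print(fitc(c,.008,.036,X(120),X(404),Y(48)))
print('brg',fitc(c,.068,.024,X(148),X(382),Y(158)))
print('thin',fitc(c,.1259-.0159+.009,.018,X(155),X(370),Y(265),Y(462)))
E
```

```text
(array([ 0.5005, -0.2243]), array([-0.08,  0.08,  0.01]))
brg (array([ 0.5011, -0.224 ]), array([-0.22,  0.22,  0.01]))
thin (array([ 0.5005, -0.2211]), array([-1.07,  1.07, -0.89,  1.06]))
```

Call:
apply_moves --moves '[[[-0.05,0,0],[0,0,0],0.2],[[-0.05,0,0.5],[0,0,0],0.2],[[-0.05,0,1],[0,0,0],0.2],[[-0.05,0,1.5],[0,0,0],0.2],[[-0.05,0,2],[0,0,0],0.2],[[-0.05,0,2.5],[0,0,0],0.2],[[-0.05,0,3],[0,0,0],0.2],[[-0.05,0,3.4],[0,0,0],0.2],[[-0.05,0,3.7],[0,0,0],0.2],[[-0.05,0,3.8],[0,0,0],0.2]]'

```text
time: 28.3
tool_pos: [0.5, -0.2229, 0.0871]
ee_rot: [-3.141, -0.001, 1.6]
wrist_force: [0.1, -0.4, -0.2]
width: 0.0351
```

Call:
apply_moves --moves '[[[-0.05,0.03,0.05],[0,0,0],0.2],[[-0.1,0.03,0.1],[0,0,0],0.2],[[-0.1,0.03,0.15],[0,0,0],0.2],[[-0.1,0.03,0.2],[0,0,0],0.2],[[-0.1,0.03,0.24],[0,0,0],0.2],[[-0.1,0.03,0.28],[0,0,0],0.2],[[-0.1,0.03,0.31],[0,0,0],0.2],[[-0.1,0.03,0.34],[0,0,0],0.2],[[-0.1,0.03,0.37],[0,0,0],0.2],[[-0.1,0.03,0.37],[0,0,0],0.2]]'

```text
time: 29.13
tool_pos: [0.5007, -0.224, 0.0841]
ee_rot: [-3.142, 0.0, 1.6]
wrist_force: [-0.9, 0.2, -0.3]
width: 0.0351
```

Call:
apply_moves --moves '[[[0,0,0.02],[0,0,0],0.2],[[0,0,0.04],[0,0,0],0.2],[[0,0,0.06],[0,0,0],0.2],[[0,0,0.08],[0,0,0],0.2],[[0,0,0.08],[0,0,0],0.2],[[0,0,0.08],[0,0,0],0.2],[[0,0,0.08],[0,0,0],0.2],[[0,0,0.08],[0,0,0],0.2],[[0,0,0.08],[0,0,0],0.2],[[0,0,0.08],[0,0,0],0.2]]'

```text
time: 29.97
tool_pos: [0.5008, -0.2241, 0.0838]
ee_rot: [3.141, 0.0, 1.6]
wrist_force: [-1.1, 1.2, 4.7]
width: 0.0356
```

Call:
apply_moves --moves '[[[0,0,0],[0,0,0],0.4],[[0,0,0],[0,0,0],0.48],[[0,0,0],[0,0,0],0.55],[[0,0,-0.5],[0,0,0],0.55],[[0,0,-2],[0,0,0],0.55],[[0,0,-4.5],[0,0,0],0.55],[[2,0.2,-6],[0,0,0],0.55],[[5.5,0.8,-6],[0,0,0],0.55],[[9.3,1.5,-6],[0,0,0],0.55],[[13,2.4,-6],[0,0,0],0.55]]'

```text
time: 30.8
tool_pos: [0.5211, -0.0924, 0.1442]
ee_rot: [3.14, 0.0, 1.598]
wrist_force: [0.8, -0.5, -0.6]
width: 0.0519
```

Call:
apply_moves --moves '[[[3.8,1,0],[0,0,0],0.55],[[7.6,2,0],[0,0,0],0.55],[[11.4,3,0],[0,0,0],0.55],[[15.2,4,0],[0,0,0],0.55],[[19,5,0],[0,0,0],0.55],[[22.8,6,0],[0,0,0],0.55],[[26.6,7,0.3],[0,0,0],0.55],[[30.4,8,1],[0,0,0],0.55],[[33.3,8.8,2.5],[0,0,0],0.55],[[34.5,9.2,4],[0,0,0],0.55]]'

```text
time: 31.63
tool_pos: [0.6035, 0.2589, 0.1035]
ee_rot: [3.139, -0.002, 1.604]
wrist_force: [-0.2, -0.8, -0.9]
width: 0.0517
```

Call:
apply_moves --moves '[[[0,0,0.6],[0,0,0],0.55],[[0,0,1.2],[0,0,0],0.55],[[0,0,1.6],[0,0,0],0.55],[[0,0,1.8],[0,0,0],0.55],[[0,0,1.8],[0,0,0],0.55],[[0,0,1.8],[0,0,0],0.55],[[0,0,1.8],[0,0,0],0.55],[[0,0,1.8],[0,0,0],0.55],[[0,0,1.8],[0,0,0],0.55],[[0,0,1.8],[0,0,0],0.55]]'

```text
time: 32.47
tool_pos: [0.603, 0.2541, 0.0858]
ee_rot: [3.141, -0.0, 1.6]
wrist_force: [0.0, 0.6, -0.4]
width: 0.0517
```

```bash
python3 - <<'E'
from h import *
o,c,im=wrist('w14.png')
print(o['tool_pos'],o['ee_rot'])
crop(im,190,150,330,290,5,'w14c.png')
E
```

```text
[0.60304247 0.2541116  0.08579229] [ 3.14088601e+00 -1.25325257e-04  1.59967004e+00]
```

View pics/w14c.png

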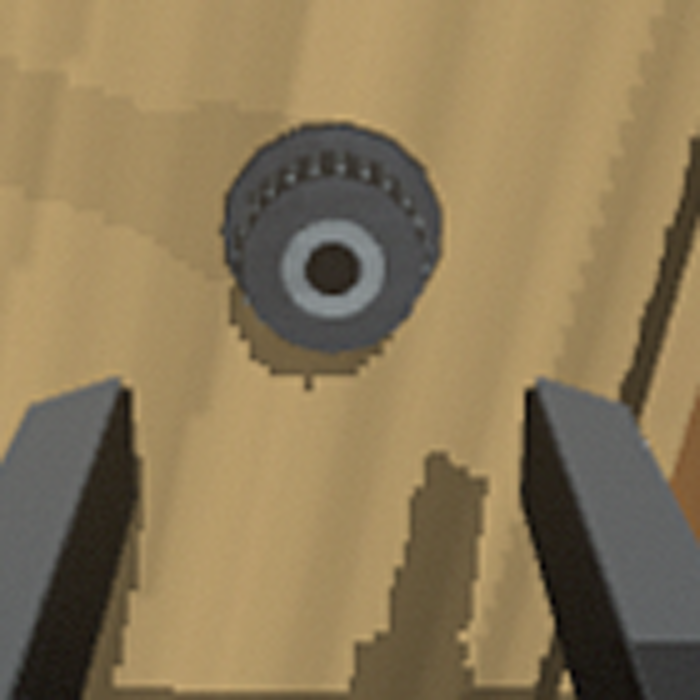

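```bash
python3 - <<'E'
from h import *
o,c,im=load('w14.png')
g=back(c,(190+332.5/5-.5,150+269/5-.5),.032); print(g)
rel([g[0],g[1],.0315],1.6)
E
```

```text
[0.60326479 0.26484219 0.032     ]
shift cm [1.07 0.06 5.41] rot [ 0. -0. -0.]
```

Call:
apply_moves --moves '[[[0.5,0.05,0.5],[0,0,0],0.55],[[1.07,0.05,1.5],[0,0,0],0.55],[[1.07,0.05,2.8],[0,0,0],0.55],[[1.07,0.05,4],[0,0,0],0.55],[[1.07,0.05,4.9],[0,0,0],0.55],[[1.07,0.05,5.3],[0,0,0],0.55],[[1.07,0.05,5.3],[0,0,0],0.55],[[1.07,0.05,5.3],[0,0,0],0.55],[[1.07,0.05,5.3],[0,0,0],0.5],[[1.07,0.05,5.3],[0,0,0],0.45]]'

```text
time: 33.35
tool_pos: [0.6038, 0.265, 0.0335]
ee_rot: [3.14, -0.001, 1.6]
wrist_force: [0.3, -0.7, -0.8]
width: 0.0439
```

```bash
python3 - <<'E'
from h import *
o,c,im=wrist('w15.png')
print(o['tool_pos'],o['ee_rot'],o['wrist_force'])
rel([.6032,.2648,.0315],1.6)
crop(im,190,150,330,290,4,'w15c.png')
E
```

```text
[0.60377466 0.26500543 0.03345026] [ 3.13966810e+00 -5.21025647e-04  1.59967254e+00] [ 0.34479988 -0.7263374  -0.81258899]
shift cm [-0.02 -0.05  0.19] rot [ 0.002 -0.    -0.   ]
```

View pics/w15c.png

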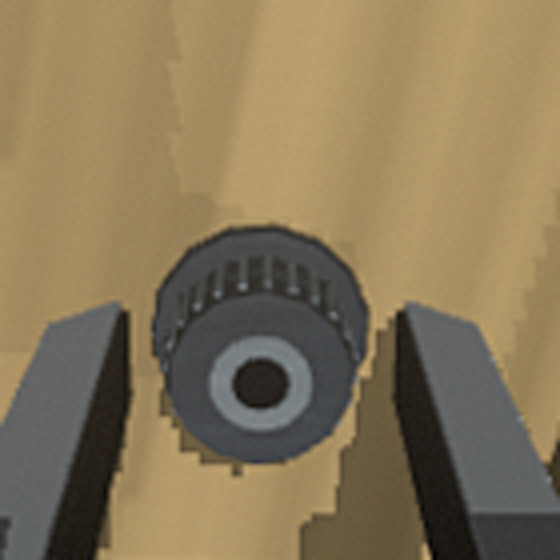

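Call:
apply_moves --moves '[[[-0.02,-0.05,0.1],[0,0,0],0.45],[[-0.02,-0.05,0.12],[0,0,0],0.4],[[-0.02,-0.05,0.12],[0,0,0],0.35],[[-0.02,-0.05,0.12],[0,0,0],0.3],[[-0.02,-0.05,0.12],[0,0,0],0.15],[[-0.02,-0.05,0.12],[0,0,0],0.15],[[-0.02,-0.05,0.12],[0,0,0],0.15],[[-0.02,-0.05,0.12],[0,0,0],0.15],[[-0.02,-0.05,0.12],[0,0,0],0.15],[[-0.02,-0.05,0.12],[0,0,0],0.15]]'

```text
time: 34.23
tool_pos: [0.6027, 0.2646, 0.0312]
ee_rot: [3.141, 0.0, 1.6]
wrist_force: [-0.5, -0.7, 0.9]
width: 0.0296
```

```bash
python3 - <<'E'
from h import *
o=robot.get_obs();print(o['tool_pos'],o['width'],o['ee_rot'])
rel([.5005,-.2242,.15],1.6)
E
```

```text
[0.60266259 0.26464342 0.03123545] 0.02957873699758057 [3.14132169e+00 6.77340663e-05 1.59977343e+00]
shift cm [-48.57 -11.63 -11.88] rot [ 0.  0. -0.]
```

Call:
apply_moves --moves '[[[0,0,-3],[0,0,0],0.15],[[-1.5,-0.3,-6.5],[0,0,0],0.15],[[-4.9,-1.2,-9.8],[0,0,0],0.15],[[-8.7,-2.1,-11.9],[0,0,0],0.15],[[-12.6,-3,-11.9],[0,0,0],0.15],[[-16.5,-4,-11.9],[0,0,0],0.15],[[-20.4,-4.9,-11.9],[0,0,0],0.15],[[-24.3,-5.8,-11.9],[0,0,0],0.15],[[-28.2,-6.8,-11.9],[0,0,0],0.15],[[-32.1,-7.7,-11.9],[0,0,0],0.15]]'

```text
time: 35.07
tool_pos: [0.5337, -0.0601, 0.15]
ee_rot: [-3.141, -0.0, 1.6]
wrist_force: [0.2, -0.6, -1.1]
width: 0.0293
```

Call:
apply_moves --moves '[[[-3.9,-0.9,0],[0,0,0],0.15],[[-7.8,-1.9,0],[0,0,0],0.15],[[-11.7,-2.8,0],[0,0,0],0.15],[[-14.6,-3.5,0],[0,0,0],0.15],[[-16.1,-3.8,0],[0,0,0],0.15],[[-16.5,-3.95,0.4],[0,0,0],0.15],[[-16.5,-3.95,0.8],[0,0,0],0.15],[[-16.5,-3.95,1],[0,0,0],0.15],[[-16.5,-3.95,1],[0,0,0],0.15],[[-16.5,-3.95,1],[0,0,0],0.15]]'

```text
time: 35.9
tool_pos: [0.5003, -0.2229, 0.1397]
ee_rot: [-3.141, -0.001, 1.602]
wrist_force: [-0.6, -0.3, -0.7]
width: 0.0292
```

```bash
python3 - <<'E'
from h import *
o,c,im=wrist('w16.png')
print(o['tool_pos'],o['ee_rot'],o['wrist_force'])
crop(im,190,150,330,290,4,'w16c.png')
rel([.5005,-.2242,.1002],1.6)
E
```

```text
[ 0.50034133 -0.22293753  0.13969749] [-3.14089884e+00 -8.45269731e-04  1.60185378e+00] [-0.62444308 -0.34860813 -0.72340539]
shift cm [-0.1  -0.    3.99] rot [-0.    -0.     0.002]
```

View pics/w16c.png

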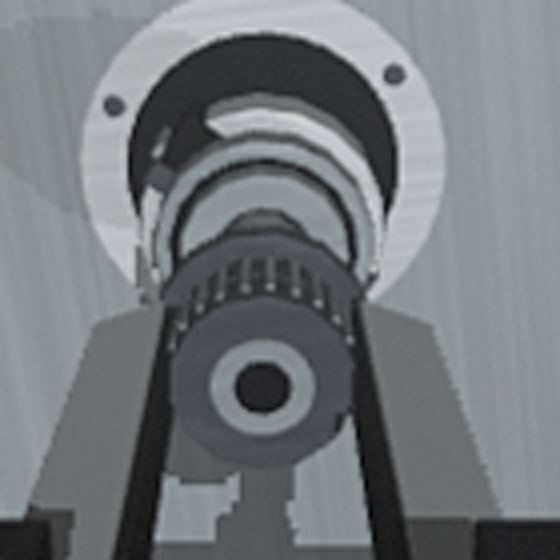

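Call:
apply_moves --moves '[[[0,0.02,0.4],[0,0,0],0.15],[[0,0.02,0.9],[0,0,0],0.15],[[0,0.02,1.4],[0,0,0],0.15],[[0,0.02,1.9],[0,0,0],0.15],[[0,0.02,2.3],[0,0,0],0.15],[[0,0.02,2.7],[0,0,0],0.15],[[0,0.02,3],[0,0,0],0.15],[[0,0.02,3.2],[0,0,0],0.15],[[0,0.02,3.4],[0,0,0],0.15],[[0,0.02,3.5],[0,0,0],0.15]]'

```text
time: 36.78
tool_pos: [0.5003, -0.2245, 0.1049]
ee_rot: [-3.141, -0.0, 1.6]
wrist_force: [0.0, 0.0, -1.5]
width: 0.0292
```

```bash
python3 - <<'E'
from h import *
o=robot.get_obs(); c=optics.get_calibration('wrist')
print(o['tool_pos'],o['wrist_force'],o['time'])
o,c,im=load('w16.png'); print(back(c,(190+263.5/4-.5,150+387/4-.5),.1405))
E
```

```text
[ 0.50033196 -0.22453197  0.10494075] [ 0.0312635   0.04641454 -1.46614797] 36.7833
[ 0.50028709 -0.22258604  0.1405    ]
```

Call:
apply_moves --moves '[[[0,0,0.08],[0,0,0],0.15],[[0,0,0.16],[0,0,0],0.15],[[0,0,0.24],[0,0,0],0.15],[[0,0,0.3],[0,0,0],0.15],[[0,0,0.35],[0,0,0],0.15],[[0,0,0.4],[0,0,0],0.15],[[0,0,0.44],[0,0,0],0.15],[[0,0,0.48],[0,0,0],0.15],[[0,0,0.5],[0,0,0],0.15],[[0,0,0.5],[0,0,0],0.15]]'

```text
time: 37.62
tool_pos: [0.5004, -0.2245, 0.1002]
ee_rot: [3.141, 0.0, 1.6]
wrist_force: [-0.3, 1.0, -0.7]
width: 0.0294
```

Call:
apply_moves --moves '[[[0,0,0.02],[0,0,0],0.15],[[0,0,0.04],[0,0,0],0.15],[[0,0,0.06],[0,0,0],0.15],[[0,0,0.08],[0,0,0],0.15],[[0,0,0.08],[0,0,0],0.15],[[0,0,0.08],[0,0,0],0.15],[[0,0,0.08],[0,0,0],0.15],[[0,0,0.08],[0,0,0],0.15],[[0,0,0.08],[0,0,0],0.15],[[0,0,0.08],[0,0,0],0.15]]'

```text
time: 38.45
tool_pos: [0.5005, -0.2246, 0.1001]
ee_rot: [3.141, 0.001, 1.6]
wrist_force: [-2.3, 2.1, 5.6]
width: 0.0291
```

Call:
apply_moves --moves '[[[0,0,0],[0,0,0],0.34],[[0,0,0],[0,0,0],0.4],[[0,0,0],[0,0,0],0.48],[[0,0,0],[0,0,0],0.5],[[0,0,-1],[0,0,0],0.5],[[0,0,-3],[0,0,0],0.5],[[0,0,-6],[0,0,0],0.5],[[0,0,-9],[0,0,0],0.5],[[1,0,-10],[0,0,0],0.5],[[3,0,-10],[0,0,0],0.5]]'

```text
time: 39.28
tool_pos: [0.5013, -0.1962, 0.2038]
ee_rot: [3.134, 0.005, 1.597]
wrist_force: [0.6, -1.0, -0.7]
width: 0.0469
```

Call:
apply_moves --moves '[[[3,0,0],[0,0,0],0.5],[[6,0,0],[0,0,0],0.5],[[9,0,0],[0,0,0],0.5],[[12,0,0],[0,0,0],0.5],[[14,0,0],[0,0,0],0.5],[[15,0,0],[0,0,0],0.5],[[15,0,0],[0,0,0],0.5],[[15,0,0],[0,0,0],0.5],[[15,0,0],[0,0,0],0.5],[[15,0,0],[0,0,0],0.5]]'

```text
time: 40.12
tool_pos: [0.4952, -0.0457, 0.1992]
ee_rot: [-3.141, 0.0, 1.598]
wrist_force: [-0.3, 0.0, 0.4]
width: 0.047
```

```bash
python3 - <<'E'
from h import *
for n in('scene','top'):
    im=optics.snapshot(n); cv2.imwrite(f'pics/{n}9.png',im[:,:,::-1])
    if n=='scene': crop(im,125,90,255,190,6,'s9.png')
    else: crop(im,280,165,400,275,5,'t9.png')
E
```

```text
(no output)
```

View pics/s9.png

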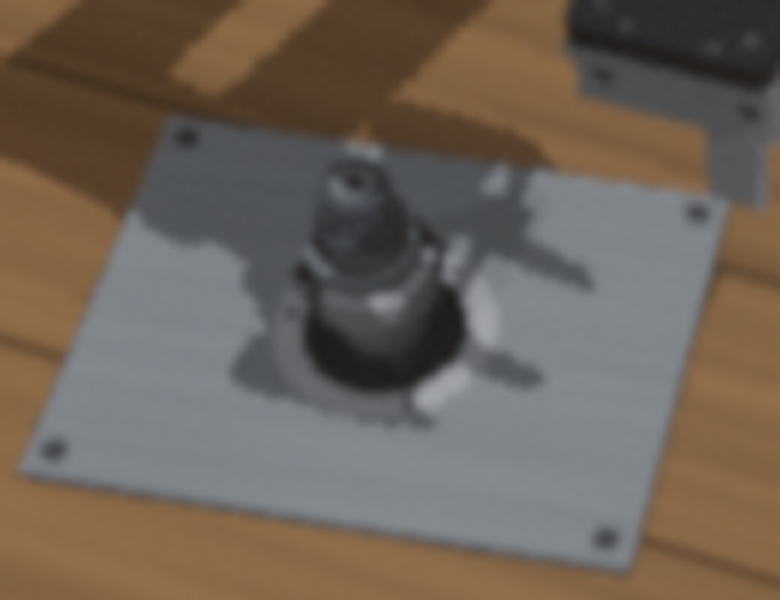

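View pics/scene9.png

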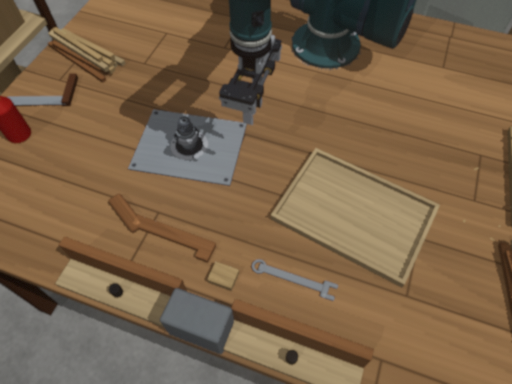

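View pics/t9.png

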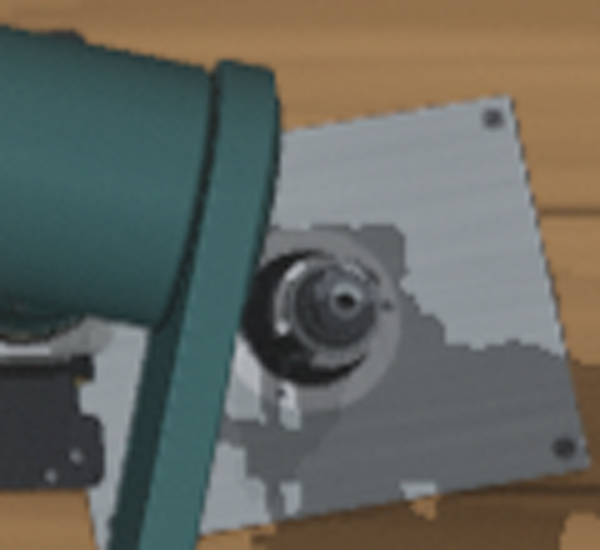

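Call:
apply_moves --moves '[[[3,0,0],[0,0,0],0.5],[[6,0,0],[0,0,0],0.5],[[9,0,0],[0,0,0],0.5],[[12,0,0],[0,0,0],0.5],[[15,0,0],[0,0,0],0.5],[[18,0,0],[0,0,0],0.5],[[21,0,0],[0,0,0],0.5],[[22,0,0],[0,0,0],0.5],[[22,0,0],[0,0,0],0.5],[[22,0,0],[0,0,0],0.5]]'

```text
time: 41.05
tool_pos: [0.489, 0.1745, 0.1992]
ee_rot: [-3.141, 0.001, 1.6]
wrist_force: [0.7, -0.4, -0.4]
width: 0.0468
```

```bash
python3 - <<'E'
from h import *
for n in('scene','top'):
    c=optics.get_calibration(n);im=optics.snapshot(n); cv2.imwrite(f'pics/{n}10.png',im[:,:,::-1])
    print(n,proj(c,[[.5,-.221,.101],[.5,-.221,.077],[.5,-.221,.014]]).round(1))
    if n=='scene': crop(im,160,100,220,165,9,'s10.png')
    else: crop(im,310,200,375,260,9,'t10.png')
E
```

```text
scene [[183.9 120.1]
 [185.3 126.6]
 [188.9 142.6]]
top [[348.7 224.7]
 [346.7 225.7]
 [341.7 228. ]]
```

View pics/s10.png

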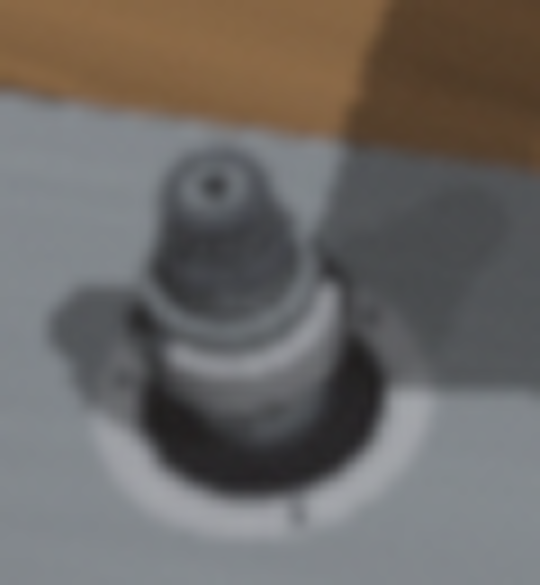

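View pics/t10.png

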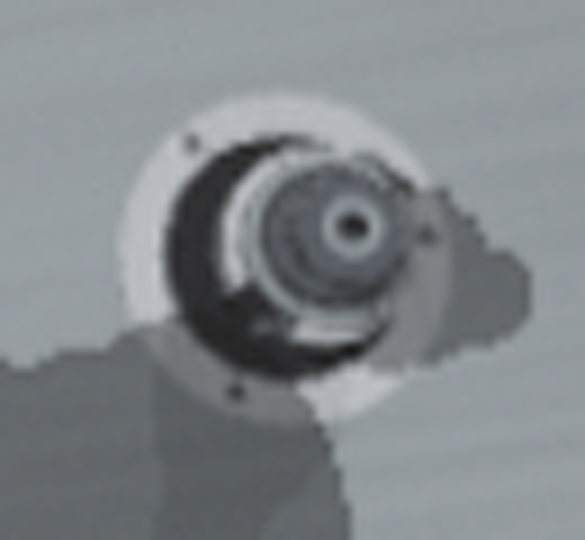

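The cap's socket is at (183.2,120.2) in the scene view and (348.7,224.7) in the top view. A seated stack predicts (183.9,120.1) and (348.7,224.7), so its full height is right. The tray is empty, and the spanner and push stick haven't moved.

```bash
python3 - <<'E'
from bench import job,robot
print(robot.get_obs()['time']); print(job.close_job())
E
```

```text
41.15
the job is handed in; nothing more can be done
None
```

The spindle is loaded in the order you asked for: thick collar, cutter block, guide bearing, thin collar and top cap. I handed the job in at 41.15 s with the gripper open and well clear.

- **Seating:** I lowered each part slowly in the grip and released it at its expected height, within about 0.3 mm. Thick collar, bearing, thin collar and cap gave clear contact forces of 1.7 to 5.6 N. The cutter block gave only about 0.7 N before its last 0.6 mm press, and I took no force reading after that press.
- **Final check:** The cap's socket sits where a fully seated stack puts it, within 0.7 px in the scene view and 0.1 px in the top view. The tray is empty, and by eye the spanner and push stick are where they were.
- **Disagreement:** The top and wrist cameras placed things 2–3 mm apart in y. I used the wrist camera for both picking and placing, so its offset largely cancelled. In one view the cutter block looked about 1 mm off-centre, within its bore clearance.

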